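# Third hand at the screw station: hold a toy chassis against the sprung stop

### The job

Pull the small cabinet's top drawer out to its stop and leave it open, take out the toy car chassis (the part with wheels) and lay it on its wheels in the lane of the screwing fixture, its square front bumper towards the sprung stop plate. Push it along the lane until the bumper, flush on the plate, presses it back with a steady 10 newtons or so (the plate's face then stands between the two scribed lines; never ram it), and finish while still holding it so with the fingers, a third hand for the worker who drives the screws. Leave the toy car shells and the tray of screws where they are.

Things in the scene. Friction and masses are not known exactly. Their poses are not given: they have to be found in the camera images.
- cab: Small grey cabinet with two drawers, 250 deep (x) x 260 wide (y) x 130 mm high, fixed; origin: centre of its underside; the drawers face its own -x, towards the robot. It stands on one side of the bench, the fixture on the other; which side varies. A tray and a toy car shell stand on its top.
- cab_drawer0 (a joint): How far the top drawer is out, in m: 0 shut (it may start up to 0.01 ajar), 0.1736 at its stop. It slides along the cabinet's -x, with about 1 N of friction, and stays where it is left.
- cab_drawer0_handle (a point): Middle of the top drawer's handle: a straight steel bar 11 mm thick and 120 mm long, level, along the cabinet's y, its centre line 35 mm in front of the drawer front (29 mm of room behind the bar for a finger) and about 34 mm below the cabinet's top; free above. Axes as the cabinet's.
- drawer_floor (a point): Centre of the top drawer's inner floor, about 75 mm above the bench; moves with the drawer. The inside is 205 (x) x 218 (y) mm, its side walls 33 mm high. With the drawer at its stop the whole chassis lies clear of the cabinet's top. Axes as the cabinet's.
- chassis: Black toy car chassis, loose on its wheels in the top drawer beside a small flat cover. 110 long (x) x 54 wide (y) x 35 mm high, 100 to 160 g. Origin: mid length and width, at the wheels' underside; +x is its front, at first pointing into the cabinet within 0.2 rad. Best gripped at the waist: a box 40 x 40 mm centred on the origin, 8 to 32 mm high; 38 mm of free length between the wheels.
- chassis_nose (a point): Middle of the flat face of the chassis' square front bumper (52 mm wide), 55 mm ahead of the chassis' origin and 14 mm above the wheels' underside. Axes as the chassis'. The other end, the rear, carries an upright round spare wheel.
- fixture: Screwing fixture bolted to the bench: aluminium base 260 (x) x 130 (y) x 12 mm, its top (the bed) 12 mm above the bench. Origin: on the bench under the middle of its far (+x) edge; the base spans its x from -0.26 to 0. Its +x points away from the robot, within 0.2 rad. Behind the stop plate a steel block (x from -0.03 to 0) rises 48 mm above the bench.
- lane (a point): Middle of the lane for the chassis, on the bed, at x = -0.165 of the fixture; axes as the fixture's. The lane is 66 mm wide and runs along x between two ribs 4 mm high (fixture x from -0.245 to -0.115), up to the stop plate.
- stop_plate: Sprung upright steel plate, 10 thick x 70 wide x 30 mm high. Origin: middle of its face towards the lane, 28.5 mm above the bench; axes as the fixture's. Unpressed at x = -0.09 of the fixture; slides back along +x against 1 N per mm (10 N at 10 mm), to its end at 20 mm. Two pairs of lines scribed on the bed beside it, 5 and 15 mm back, mark where its face stands at 5 and 15 N.
- shell_a: Light blue toy car shell, 100 x 50 x 40 mm, on top of the cabinet; origin: centre of its underside. A bystander.
- shell_b: Light blue toy car shell, 100 x 50 x 40 mm, on the bench between cabinet and fixture, nearer the robot; origin: centre of its underside. A bystander.
- screw_tray: Small open green tray of screws, 100 x 70 x 22 mm, on top of the cabinet; origin: centre of its underside. A bystander.

How it is judged:
On the way, in this order (a step that is already met when the one before it is completed fails the run):
1. the top drawer is out at its stop (value of joint cab_drawer0 above 0.166 m), for 0.2 s.
2. the chassis is in the lane of the fixture (x of chassis in the frame of fixture between -0.24 and -0.1 m and y of chassis in the frame of fixture between -0.014 and 0.014 m and z of chassis in the frame of fixture below 0.017 m), for 0.2 s.
At the end, for the whole second after the job is handed in: For the last second the fingers hold the chassis still, flat on the bed (within 4 mm), in the lane (nose within 12 mm of its middle, 0.12 rad), front bumper against the stop plate (within 4 mm) and pressing it with 5 to 15 N; the top drawer is still out (over 0.14 m) (contact force between chassis and stop_plate between 5 and 15 N and contact force between the fingers and chassis above 1 N and x of chassis_nose in the frame of stop_plate above -0.004 m and y of chassis_nose in the frame of stop_plate between -0.012 and 0.012 m and angle between the x axis of chassis and the x axis of fixture, either way round below 0.12 rad and z of chassis in the frame of fixture between 0.009 and 0.016 m and angle between chassis's own z axis and vertical below 0.1 rad and linear speed of chassis below 0.01 m/s and value of joint cab_drawer0 above 0.14 m); the arm keeps its last pose, push and grip.
It fails at once if the stop plate is rammed with more than 25 N (contact force between chassis and stop_plate above 25 N).
It fails at once if a bystander is moved by more than 40 mm (distance of any of shell_a, shell_b, screw_tray from where it was at the start of the episode above 0.04 m).
It also fails if it takes over 54 s, if anything falls off the work surface, if the arm or the gripper's body presses on something with over 40 N, if the wrist force passes 120 N, or if a joint passes its speed limit or range.

### The arm

A 7-joint arm with a two-finger parallel gripper is mounted at the origin on the work surface. World frame = base frame: x ahead of the robot, y to its left, z up, the work surface at z = 0. Lengths are in m, angles in rad, forces in N, time in s.
With the tool pointing down it reaches from about 0.425 to 1.025 m from the base axis. Payload 3.6 kg.
Tool frame: the origin (TCP) lies at the very end of the fingers, on their centre line; the grasp point (between the pads) lies 19 mm behind it; z points along the fingers, y is the line along which they close (so a half turn about z gives the same grasp; the last joint's range is limited). The gripper opens to 85 mm and grips with 20 to 120 N. Pads are 22 mm wide; open, the fingers measure 114 mm over their backs; the gripper's body (76 mm by 85 mm) begins 54 mm behind the grasp point. The pads swing forward as they close: fully open they stand 13 mm farther back than shut.
Start: joints at [1.248, 0.591, 0.048, 1.609, -0.033, 0.943, -0.034], TCP at [0.164, -0.706, 0.203] pointing down, gripper open.
Joint ranges: [-2.69, 2.69], [-0.47, 2.24], [-1.27, 1.36], [0.19, 2.51], [-1.53, 4.68], [0.08, 2.07], [-3.09, 3.09]. Speed limits (rad/s): [2.57, 2.57, 3.14, 3.14, 3.14, 3.14, 3.14].

### API

Orientations are given as a unit quaternion [x, y, z, w].
In Python, from workcell import robot, imaging, order gives the robot as it stands.
- The arm moves only by the tool send_rows, never from a script. Its argument "motion" is a list of rows, each an object of numbers: "tx", "ty", "tz": the shift along the tool's x, y, z in m; "spin": the turn about the tool's z in degrees; "claw": the opening, from 0 (shut) to 1 (fully open). In form: [{"tx": .., "ty": .., "tz": .., "spin": .., "claw": ..}, ...]. A call has 1 to 20 rows; each row shifts and turns the commanded pose from where the row before left it, along the tool's axes as they then stand; what a row does not reach is not made up. A row lasts 1/12 s, in which the tool goes at most 41.7 mm and 7.16 degrees, less where a joint would pass 70% of its speed; a pose out of reach is approached as far as the arm can. A call with a gripper value outside its range is refused whole. The fingers move at their own pace and stop on an object; "squeeze" is the grip in N (left out, the last holds). Time passes only in rows, so rows that do not move let the fingers close. It gives the time, the measured TCP pose, the force, the opening and the grip force at its end, in the units of the state.
- robot.get_obs(): the state, without advancing time (a new reading comes with each control period).
- imaging.snapshot(name): name is "scene" or "top"; returns (picture, depth): 420x560x3 uint8, red, green, blue; 420x560 float32, m along the optical axis (not along the pixel's ray), 0 where there is no reading.
- imaging.get_calibration(name): a dict with "K" (3x3 intrinsics, pixels), "extrinsics" (4x4, takes a point from world to camera coordinates). Camera axes: x right, y down, z forward; pixel columns grow to the right and rows downward; lengths in m; the calibration is good to about 2 mm. A picture is of the moment at which its call begins. get_calibration takes no time and is no camera call.
- order.sign_off(): hands the job in; it is judged then, once.
Trained networks look in the newest picture that a camera, given by its name, has taken for a name from the list of things; names that differ only in an ending like _2 or _b are one class to them, and where a whole thing is asked for, a point or a joint stands for the part that bears it (a point fixed in the world has none). Each returns a list of dicts, best first, with "confidence" (0 to 1); they miss things now and then, are a little off and sometimes report something else, mostly with a low value. They report only what shows in the picture. A call takes as long as a camera call.
- imaging.trace(label, camera): "pixels" (420x560 bool, what is visible of it) and "bbox" ([left, top, width, height] in pixels, round what is visible of it).
- imaging.place_of(label, camera): "xy" ([column, row] in pixels: a listed point, or the origin of a listed thing).
The state is a dict: "t": time; "q": joint angles; "dq": joint speeds; "effort": joint torques, N m; "ee_pos": TCP position; "eef_rot": TCP orientation; "force": force on the tool from outside, world axes, zero at the start; "wrist_torque": the same for the moment, N m; "finger_gap": opening from 0.0 (shut) to 1.0 (fully open); "grip_force": force on a finger pad.
Only numpy, scipy, OpenCV 4.12 (cv2) and the standard library are available. Lean on these libraries where they do the work, as an engineer would, in place of code of your own. Each camera call takes 0.05 s, during which the arm holds its last target. There are 200 camera calls.

## Working session

There is one attempt and no reset: what is moved stays moved. The work goes in short steps, Python scripts to look and compute and a tool call to move; the robot and the scene stay as the last step left them, time stands still between calls to the robot, and variables do not carry over. Pictures are saved under pics/ and viewed, at most 12 in all, crops included, and the job is handed in when it is done.

Besides the shell and the picture viewer there is one more tool, called after "Emit:" as name(argument=value, ...), one argument or row to a line, values as JSON. send_rows: Moves the arm, as the interface text tells. Its arguments: {"type":"object","properties":{"motion":{"type":"array","items":{"type":"object","properties":{"tx":{"type":"number"},"ty":{"type":"number"},"tz":{"type":"number"},"spin":{"type":"number"},"claw":{"type":"number"}}}},"squeeze":{"type":"number"}},"required":["motion"]}

```bash
mkdir -p pics; cat > h.py <<'E'
import numpy as np, cv2
from workcell import robot, imaging, order
def ray(c,uv):
    C=imaging.get_calibration(c);K=np.array(C["K"]);T=np.array(C["extrinsics"])
    R,t=T[:3,:3],T[:3,3]
    return -R.T@t, R.T@np.linalg.solve(K,[uv[0],uv[1],1.0])
def back(c,uv,d):  # depth along axis
    o,r=ray(c,uv); return o+r*d
def at_z(c,uv,z):
    o,r=ray(c,uv); return o+r*(z-o[2])/r[2]
def tri(a,ua,b,ub):
    o1,r1=ray(a,ua);o2,r2=ray(b,ub)
    s=np.linalg.lstsq(np.c_[r1,-r2],o2-o1,rcond=None)[0]
    p,q=o1+r1*s[0],o2+r2*s[1]; return (p+q)/2,np.linalg.norm(p-q)
def cloud(c,depth):
    v,u=np.indices(depth.shape);o,_=ray(c,(0,0))
    C=imaging.get_calibration(c);K=np.array(C["K"]);R=np.array(C["extrinsics"])[:3,:3]
    d=np.stack([u,v,np.ones_like(u)],-1)@np.linalg.inv(K).T@R
    P=o+d*depth[...,None];P[depth==0]=np.nan;return P
def save(n,im,names=()):
    cv2.imwrite(f"pics/{n}.png",im[...,::-1])
E
cat > a.py <<'E'
from h import *
S={}
for c in ("scene","top"):
    im,d=imaging.snapshot(c);save(c+"0",im);np.savez(c+"0.npz",im=im,d=d);S[c]=d
    o,r=ray(c,(280,210));print(c,o.round(3),r.round(3))
for l in ("cab","cab_drawer0_handle","chassis","chassis_nose","fixture","lane","stop_plate","shell_b","shell_a","screw_tray"):
    g={}
    for c in ("scene","top"):
        for x in imaging.place_of(l,c)[:2]:
            u=x["xy"];dd=S[c][min(419,max(0,int(u[1]))),min(559,max(0,int(u[0])))]
            print(l,c,round(x["confidence"],2),np.round(u,1),back(c,u,dd).round(3));g.setdefault(c,u)
    if len(g)==2:
        p,e=tri("scene",g["scene"],"top",g["top"]);print("   TRI",p.round(4),round(e,4))
print(robot.get_obs())
E
python3 a.py; python3 -c "
import cv2,numpy as np
a=cv2.imread('pics/scene0.png');b=cv2.imread('pics/top0.png');cv2.imwrite('pics/both0.png',cv2.resize(np.vstack([a,b]),(560,840))[:])"
```

```text
scene [0.98  0.604 0.626] [-0.412 -0.701 -0.582]
top [ 0.545 -0.023  0.985] [ 0.049  0.007 -0.999]
cab scene 0.59 [179.7 213.8] [ 0.768 -0.099  0.104]
cab top 0.65 [369.6 163.3] [ 0.694 -0.207  0.129]
cab top 0.21 [272.  305.7] [ 0.367 -0.004  0.036]
   TRI [ 0.721  -0.2378 -0.0011] 0.0099
cab_drawer0_handle top 0.83 [387.8 226.2] [ 0.56  -0.256  0.101]
chassis top 0.63 [173.  183.2] [0.651 0.248 0.01 ]
chassis top 0.41 [351.2 150.8] [ 0.712 -0.16   0.169]
fixture scene 0.89 [286.7 395.9] [0.751 0.241 0.   ]
fixture top 0.81 [178.1 143.2] [0.743 0.23  0.046]
   TRI [0.7523 0.2419 0.0024] 0.0003
lane scene 0.66 [378.1 340.4] [0.585 0.233 0.012]
lane top 0.84 [179.1 216. ] [0.571 0.228 0.013]
   TRI [0.5748 0.2289 0.0017] 0.0079
stop_plate scene 0.95 [342.7 356.3] [0.667 0.25  0.044]
stop_plate top 0.9 [175.  181.5] [0.655 0.242 0.015]
stop_plate top 0.71 [413.1 150.2] [ 0.724 -0.3    0.132]
   TRI [0.655  0.2386 0.0239] 0.0022
shell_b scene 0.72 [388.5 217.6] [ 0.371 -0.001  0.018]
shell_b scene 0.64 [185.1 179.6] [ 0.739 -0.137  0.145]
shell_b top 0.66 [273.8 305.6] [ 0.368 -0.009  0
[... 433 characters left out ...]
.24849699,  0.5911807 ,  0.04838695,  1.6084796 , -0.03325303,
        0.94273574, -0.03371088]), 'dq': array([ 4.40190189e-04, -7.23748358e-04,  1.14603584e-03, -1.13977712e-03,
        1.64255083e-04,  4.79576824e-04, -3.02044243e-06]), 'effort': array([-3.90239938e-05, -5.48651540e+01,  1.54633105e+00, -1.98538291e+01,
        9.37120261e-03,  1.62707191e-03, -5.41651737e-07]), 'ee_pos': array([ 0.16443609, -0.70611169,  0.20262373]), 'eef_rot': array([ 9.93460001e-01,  1.14180668e-01, -2.71095875e-05,  5.28161920e-06]), 'force': array([1.19840138, 0.36784552, 0.14040303]), 'wrist_torque': array([ 0.01549678,  0.01130211, -0.02304486]), 'grip_force': 0.0, 'finger_gap': 0.9984082175294845}
```

View pics/scene0.png

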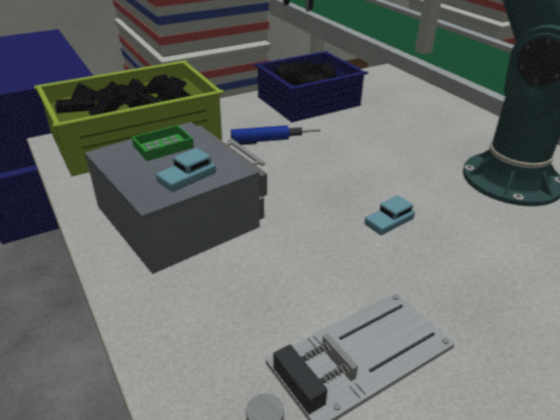

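View pics/top0.png

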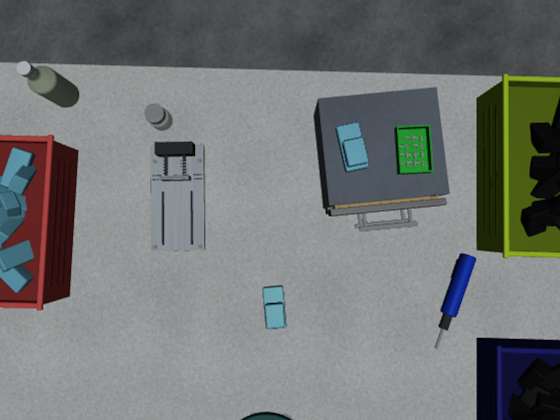

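The pictures show the cabinet on the right (-y), top view (320-448, 88-210), with its handle bar at about (388, 226). The fixture is on the left (150-205, 142-250), with its stop plate at (175, 180). Shell_b lies between them at (273, 307). Next I fit the poses from depth.

```bash
cat > b.py <<'E'
from h import *
def rect(P,m):
    X=P[m][:,:2].astype(np.float32);r=cv2.minAreaRect(X);return np.round(r[0],4),np.round(r[1],4),round(r[2],2),m.sum(),np.median(P[m][:,2]).round(4)
d=np.load("top0.npz")["d"];P=cloud("top",d);x,y,z=P[...,0],P[...,1],P[...,2]
D=lambda m:cv2.morphologyEx(m.astype(np.uint8),cv2.MORPH_OPEN,np.ones((3,3)))>0
cabr=(y<-.08)&(y>-.42)&(x>.5)
print("cabtop",rect(P,D(cabr&(abs(z-.129)<.006))))
hm=cabr&(x<.6)&(z>.085)&(z<.112);print("handle zone",rect(P,hm))
print("on top",[ (n,rect(P,D(cabr&m))) for n,m in (("tray",(z>.138)&(y<-.24)),("shell",(z>.14)&(y>-.22)))])
fx=(y>.1)&(y<.35)&(x>.4)&(x<.78)
print("bed",rect(P,D(fx&(abs(z-.012)<.005))))
print("block",rect(P,D(fx&(z>.036)&(z<.06)&(x>.69))))
print("plate",rect(P,fx&(z>.03)&(z<.06)&(x<.69)))
C=imaging.get_calibration("top");print("z bench",np.nanmedian(z[(x>.4)&(x<.5)&(abs(y)<.1)]))
# scene cloud checks
d2=np.load("scene0.npz")["d"];Q=cloud("scene",d2);a,b,c=Q[...,0],Q[...,1],Q[...,2]
print("S cabtop",rect(Q,D((b<-.08)&(b>-.42)&(a>.5)&(abs(c-.129)<.006))))
print("S bed",rect(Q,D((b>.1)&(b<.35)&(a>.4)&(a<.8)&(abs(c-.012)<.004))))
print("S plate",rect(Q,(b>.18)&(b<.3)&(a<.69)&(a>.62)&(c>.03)&(c<.06)))
print("S handle",rect(Q,(b<-.12)&(b>-.36)&(a<.58)&(a>.48)&(c>.085)&(c<.112)))
E
python3 b.py
```

```text
cabtop (array([ 0.7333, -0.2348]), array([0.2359, 0.2614]), 7.26, np.int64(10920), np.float64(0.1295))
handle zone (array([ 0.5736, -0.222 ]), array([0.0521, 0.194 ]), 0.04, np.int64(440), np.float64(0.0991))
on top [('tray', (array([ 0.7234, -0.296 ]), array([0.1005, 0.0712]), 4.18, np.int64(409), np.float64(0.1493))), ('shell', (array([ 0.7246, -0.1647]), array([0.0996, 0.0499]), 13.62, np.int64(1129), np.float64(0.1643)))]
bed (array([0.6159, 0.2361]), array([0.2585, 0.13  ]), 2.92, np.int64(4623), np.float64(0.0117))
block (array([0.7315, 0.2426]), array([0.0315, 0.0903]), 2.83, np.int64(508), np.float64(0.0471))
plate (array([0.6735, 0.2389]), array([0.0344, 0.0698]), 2.36, np.int64(231), np.float64(0.0407))
z bench -0.0003427515228462408
S cabtop (array([ 0.7341, -0.2366]), array([0.2371, 0.2658]), 7.18, np.int64(6626), np.float64(0.1289))
S bed (array([0.6185, 0.2348]), array([0.2608, 0.1322]), 2.96, np.int64(8990), np.float64(0.0111))
S plate (array([0.6735, 0.238 ]), array([0.0314, 0.07  ]), 0.53, np.int64(667), np.float64(0.039))
S handle (array([ 0.5679, -0.2546]), array([0.0219, 0.1311]), 6.76, np.int64(239), np.float64(0.0977))
```

```bash
python3 -c "
import cv2
a=cv2.imread('pics/top0.png');s=a[130:250,300:460];f=a[130:260,140:215]
cv2.imwrite('pics/h.png',cv2.resize(s,None,fx=5,fy=5,interpolation=cv2.INTER_CUBIC)[:600])"
```

```text
(no output)
```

View pics/h.png

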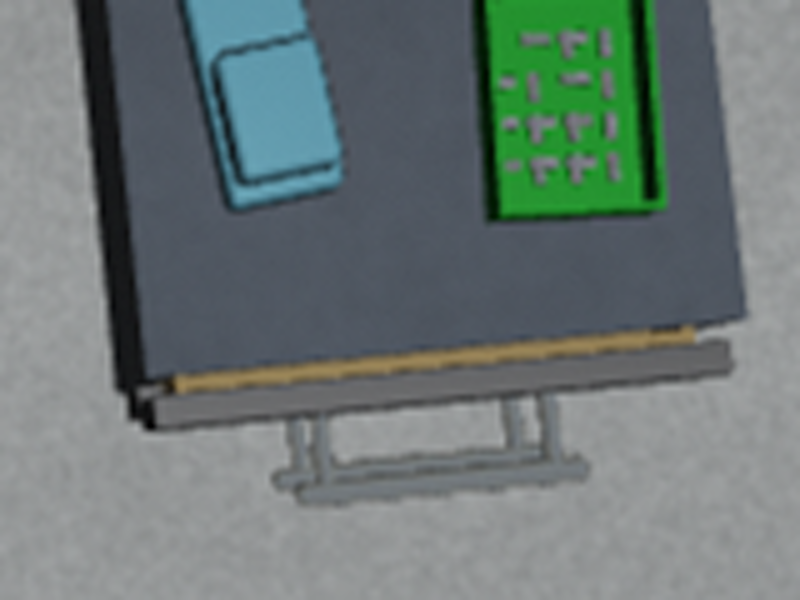

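Emit:
send_rows(
  motion=[
    {"spin": -7, "tz": -0.008, "claw": 0.4},
    {"spin": -7, "tz": -0.008, "claw": 0.4},
    {"spin": -7, "tz": -0.008, "claw": 0.4},
    {"spin": -7, "tz": -0.008, "claw": 0.4},
    {"spin": -7, "tz": -0.008, "claw": 0.4},
    {"spin": -7, "tz": -0.008, "claw": 0.4},
    {"spin": -7, "tz": -0.008, "claw": 0.4},
    {"spin": -7, "tz": -0.008, "claw": 0.4},
    {"spin": -7, "tz": -0.008, "claw": 0.4},
    {"spin": -7, "tz": -0.008, "claw": 0.4},
    {"spin": -7, "tz": -0.008, "claw": 0.4},
    {"spin": -7, "tz": -0.008, "claw": 0.4},
  ],
)

```text
invalid input
```

```bash
cat > go.py <<'E'
# usage: go.py x y z yaw_deg -> remaining shift in tool axes (at present orientation) and spin
import sys
from h import *
from scipy.spatial.transform import Rotation as R
o=robot.get_obs();A=R.from_quat(o["eef_rot"]).as_matrix()
X=A[:,0];yaw=np.degrees(np.arctan2(X[1],X[0]))
print("t",round(o["t"],2),"pos",o["ee_pos"].round(4),"yaw",yaw.round(2),"zax",A[:,2].round(3),"F",o["force"].round(2),"gap",round(o["finger_gap"],3),"grip",round(o["grip_force"],1),"q",o["q"].round(2))
if len(sys.argv)>4:
    t=np.array(sys.argv[1:4],float);D=t-o["ee_pos"];ty=float(sys.argv[4])
    s=(yaw-ty+180)%360-180;print("now-axes",(A.T@D).round(4),"spin",round(s,2))
    B=A@R.from_euler("z",s,degrees=True).as_matrix();print("after-spin axes",(B.T@D).round(4),"rows",np.linalg.norm(D)/.0417)
E
python3 go.py 0.560 -0.256 0.30 97.2
```

```text
t 1.1 pos [ 0.1644 -0.7061  0.2026] yaw 13.11 zax [-0. -0. -1.] F [1.2  0.37 0.14] gap 0.998 grip 0.0 q [ 1.25  0.59  0.05  1.61 -0.03  0.94 -0.03]
now-axes [ 0.4874 -0.3486 -0.0974] spin -84.09
after-spin axes [ 0.397   0.4489 -0.0974] rows 14.55841858842496
```

Emit:
send_rows(
  motion=[
    {"tx": 0, "ty": 0, "spin": -7, "tz": -0.008, "claw": 0.4},
    {"tx": 0, "ty": 0, "spin": -7, "tz": -0.008, "claw": 0.4},
    {"tx": 0, "ty": 0, "spin": -7, "tz": -0.008, "claw": 0.4},
    {"tx": 0, "ty": 0, "spin": -7, "tz": -0.008, "claw": 0.4},
    {"tx": 0, "ty": 0, "spin": -7, "tz": -0.008, "claw": 0.4},
    {"tx": 0, "ty": 0, "spin": -7, "tz": -0.008, "claw": 0.4},
    {"tx": 0, "ty": 0, "spin": -7, "tz": -0.008, "claw": 0.4},
    {"tx": 0, "ty": 0, "spin": -7, "tz": -0.008, "claw": 0.4},
    {"tx": 0, "ty": 0, "spin": -7, "tz": -0.008, "claw": 0.4},
    {"tx": 0, "ty": 0, "spin": -7, "tz": -0.008, "claw": 0.4},
    {"tx": 0, "ty": 0, "spin": -7, "tz": -0.008, "claw": 0.4},
    {"tx": 0, "ty": 0, "spin": -7, "tz": -0.008, "claw": 0.4},
  ],
  squeeze=60,
)

```text
t: 2.1
ee_pos: [0.1642, -0.7061, 0.299]
eef_rot: [0.66, 0.751, -0.0, -0.0]
force: [0.0, -0.1, -0.2]
finger_gap: 0.399
grip_force: 0.0
```

```bash
python3 go.py 0.560 -0.256 0.30 97.2
```

```text
t 2.1 pos [ 0.1642 -0.7061  0.299 ] yaw 97.44 zax [-0. -0. -1.] F [ 0.01 -0.1  -0.2 ] gap 0.399 grip 0.0 q [ 1.49  0.53 -0.33  1.5   0.18  1.14  1.26]
now-axes [ 0.395   0.4508 -0.0011] spin 0.24
after-spin axes [ 0.3969  0.4491 -0.0011] rows 14.373752280319078
```

Emit:
send_rows(
  motion=[
    {"tx": 0.022, "ty": 0.025, "tz": 0, "spin": 0.2, "claw": 0.4},
    {"tx": 0.022, "ty": 0.025, "tz": 0, "spin": 0, "claw": 0.4},
    {"tx": 0.022, "ty": 0.025, "tz": 0, "spin": 0, "claw": 0.4},
    {"tx": 0.022, "ty": 0.025, "tz": 0, "spin": 0, "claw": 0.4},
    {"tx": 0.022, "ty": 0.025, "tz": 0, "spin": 0, "claw": 0.4},
    {"tx": 0.022, "ty": 0.025, "tz": 0, "spin": 0, "claw": 0.4},
    {"tx": 0.022, "ty": 0.025, "tz": 0, "spin": 0, "claw": 0.4},
    {"tx": 0.022, "ty": 0.025, "tz": 0, "spin": 0, "claw": 0.4},
    {"tx": 0.022, "ty": 0.025, "tz": 0, "spin": 0, "claw": 0.4},
    {"tx": 0.022, "ty": 0.025, "tz": 0, "spin": 0, "claw": 0.4},
    {"tx": 0.022, "ty": 0.025, "tz": 0, "spin": 0, "claw": 0.4},
    {"tx": 0.022, "ty": 0.025, "tz": 0, "spin": 0, "claw": 0.4},
    {"tx": 0.022, "ty": 0.025, "tz": 0, "spin": 0, "claw": 0.4},
    {"tx": 0.022, "ty": 0.025, "tz": 0, "spin": 0, "claw": 0.4},
    {"tx": 0.022, "ty": 0.025, "tz": 0, "spin": 0, "claw": 0.4},
    {"tx": 0.022, "ty": 0.025, "tz": 0, "spin": 0, "claw": 0.4},
    {"tx": 0.022, "ty": 0.025, "tz": 0, "spin": 0, "claw": 0.4},
    {"tx": 0.022, "ty": 0.025, "tz": 0, "spin": 0, "claw": 0.4},
  ],
)

```text
t: 3.6
ee_pos: [0.5642, -0.2577, 0.2988]
eef_rot: [0.663, 0.748, -0.0, 0.0]
force: [0.2, -0.9, -0.5]
finger_gap: 0.401
grip_force: 0.0
```

```bash
python3 go.py 0.560 -0.256 0.079 97.2
```

```text
t 3.6 pos [ 0.5642 -0.2577  0.2988] yaw 96.89 zax [ 0. -0. -1.] F [ 0.21 -0.9  -0.51] gap 0.401 grip 0.0 q [ 0.7   0.4  -0.48  1.74  0.21  1.06  0.27]
now-axes [ 0.0023 -0.004   0.2198] spin -0.31
after-spin axes [ 0.0023 -0.004   0.2198] rows 5.271361989213177
```

Emit:
send_rows(
  motion=[
    {"tx": 0.002, "ty": -0.004, "tz": 0.03, "spin": -0.3, "claw": 0.33},
    {"tx": 0, "ty": 0, "tz": 0.03, "spin": 0, "claw": 0.33},
    {"tx": 0, "ty": 0, "tz": 0.03, "spin": 0, "claw": 0.33},
    {"tx": 0, "ty": 0, "tz": 0.03, "spin": 0, "claw": 0.33},
    {"tx": 0, "ty": 0, "tz": 0.02, "spin": 0, "claw": 0.33},
    {"tx": 0, "ty": 0, "tz": 0.02, "spin": 0, "claw": 0.33},
    {"tx": 0, "ty": 0, "tz": 0.02, "spin": 0, "claw": 0.33},
    {"tx": 0, "ty": 0, "tz": 0.02, "spin": 0, "claw": 0.33},
    {"tx": 0, "ty": 0, "tz": 0.02, "spin": 0, "claw": 0.33},
    {"tx": 0, "ty": 0, "tz": 0, "spin": 0, "claw": 0.33},
  ],
)

```text
t: 4.43
ee_pos: [0.5563, -0.2566, 0.075]
eef_rot: [0.661, 0.75, -0.001, -0.003]
force: [-1.4, -0.1, -0.5]
finger_gap: 0.332
grip_force: 0.0
```

```bash
python3 go.py 0.560 -0.256 0.079 97.2; python3 -c "
from h import *
im,d=imaging.snapshot('scene');save('scene1',im);im=cv2.resize(im[110:230,180:320],None,fx=4,fy=4);save('s1',im)"
```

```text
t 4.43 pos [ 0.5563 -0.2566  0.075 ] yaw 97.2 zax [-0.007  0.002 -1.   ] F [-1.36 -0.14 -0.49] gap 0.332 grip 0.0 q [ 0.62  0.64 -0.37  1.94  0.38  0.64  0.13]
now-axes [ 0.0002  0.0038 -0.004 ] spin 0.0
after-spin axes [ 0.0002  0.0038 -0.004 ] rows 0.13228927580239055
```

View pics/s1.png

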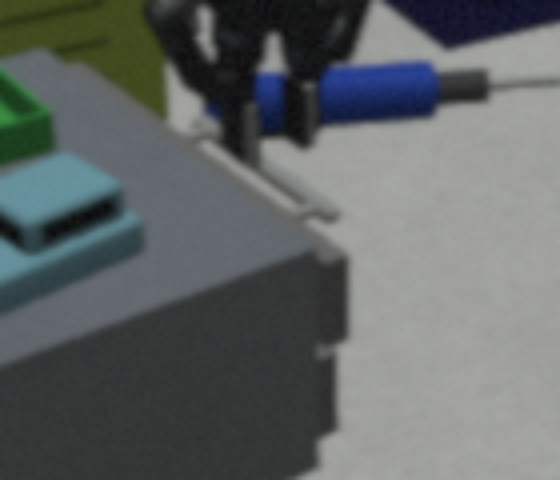

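The fingers straddle the bar, one behind it at crop (245, 140). I grip and pull.

Emit:
send_rows(
  motion=[
    {"tx": 0, "ty": 0, "tz": 0, "spin": 0, "claw": 0},
    {"tx": 0, "ty": 0, "tz": 0, "spin": 0, "claw": 0},
    {"tx": 0, "ty": 0, "tz": 0, "spin": 0, "claw": 0},
    {"tx": 0, "ty": 0, "tz": 0, "spin": 0, "claw": 0},
    {"tx": 0, "ty": 0, "tz": 0, "spin": 0, "claw": 0},
    {"tx": 0, "ty": -0.006, "tz": 0, "spin": 0, "claw": 0},
    {"tx": 0, "ty": -0.014, "tz": 0, "spin": 0, "claw": 0},
    {"tx": 0, "ty": -0.014, "tz": 0, "spin": 0, "claw": 0},
    {"tx": 0, "ty": -0.014, "tz": 0, "spin": 0, "claw": 0},
    {"tx": 0, "ty": -0.014, "tz": 0, "spin": 0, "claw": 0},
    {"tx": 0, "ty": -0.014, "tz": 0, "spin": 0, "claw": 0},
    {"tx": 0, "ty": -0.014, "tz": 0, "spin": 0, "claw": 0},
    {"tx": 0, "ty": -0.014, "tz": 0, "spin": 0, "claw": 0},
    {"tx": 0, "ty": -0.014, "tz": 0, "spin": 0, "claw": 0},
    {"tx": 0, "ty": -0.014, "tz": 0, "spin": 0, "claw": 0},
    {"tx": 0, "ty": -0.014, "tz": 0, "spin": 0, "claw": 0},
    {"tx": 0, "ty": -0.006, "tz": 0, "spin": 0, "claw": 0},
    {"tx": 0, "ty": 0, "tz": 0, "spin": 0, "claw": 0},
    {"tx": 0, "ty": 0, "tz": 0, "spin": 0, "claw": 0},
  ],
)

```text
t: 6.07
ee_pos: [0.4087, -0.2766, 0.0787]
eef_rot: [0.661, 0.75, 0.0, 0.0]
force: [0.4, 0.8, -0.5]
finger_gap: 0.0
grip_force: 0.0
```

```bash
python3 go.py
```

```text
t 6.07 pos [ 0.4087 -0.2766  0.0787] yaw 97.19 zax [ 0.001 -0.    -1.   ] F [ 0.41  0.82 -0.5 ] gap 0.0 grip 0.0 q [ 0.78  0.53 -0.37  2.2   0.41  0.47  0.22]
```

```bash
python3 -c "
from h import *
im,d=imaging.snapshot('scene');im2,d2=imaging.snapshot('top');np.savez('top1.npz',im=im2,d=d2)
a=cv2.resize(im[100:240,170:380],(630,420));b=cv2.resize(im2[60:300,280:480],(0,0),fx=1.75,fy=1.75)
save('s2',np.vstack([a,np.zeros((180,630,3),np.uint8)])[:420]);save('t2',cv2.resize(im2[130:330,300:500],(600,600)))
for c in('scene','top'):
  print([(round(x['confidence'],2),np.round(x['xy'])) for x in imaging.place_of('cab_drawer0_handle',c)])"
```

```text
[(0.6, array([245., 147.]))]
[(0.7, array([386., 225.]))]
```

View pics/t2.png

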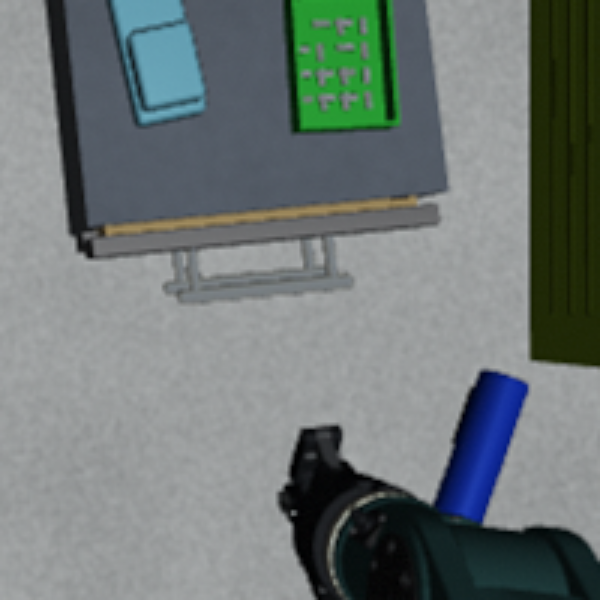

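```bash
python3 -c "
from h import *
for a,b in (((245,147),(386,225)),((245,147),(387.8,226.2))): print(tri('scene',a,'top',b))
for n in ('top0','top1'):
  d=np.load(n+'.npz')['d'];P=cloud('top',d)
  for u in (370,385,400):
    print(n,u,[tuple(P[v,u].round(3)) for v in range(219,232,2)])
P=cloud('top',np.load('top1.npz')['d']);
for uv in ((406,275),(408,272),(400,280)): print(uv,P[uv[1],uv[0]].round(3))
o,T=0,imaging.get_calibration('top');p=np.array(T['extrinsics'])@[0.409,-.277,.0787,1];print(np.array(T['K'])@p[:3]/p[2])
"
```

```text
(array([ 0.56353428, -0.25046326,  0.10911241]), np.float64(0.002895239912295547))
(array([ 0.56113612, -0.25523959,  0.10619339]), np.float64(0.003035763686600559))
top0 370 [(np.float64(0.578), np.float64(-0.238), np.float64(0.002)), (np.float64(0.573), np.float64(-0.239), np.float64(-0.002)), (np.float64(0.567), np.float64(-0.229), np.float64(0.045)), (np.float64(0.562), np.float64(-0.228), np.float64(0.049)), (np.float64(0.557), np.float64(-0.217), np.float64(0.101)), (np.float64(0.553), np.float64(-0.217), np.float64(0.102)), (np.float64(0.549), np.float64(-0.239), np.float64(0.0))]
top0 385 [(np.float64(0.579), np.float64(-0.276), np.float64(-0.001)), (np.float64(0.573), np.float64(-0.264), np.float64(0.046)), (np.float64(0.568), np.float64(-0.263), np.float64(0.048)), (np.float64(0.562), np.float64(-0.25), np.float64(0.1)), (np.float64(0.558), np.float64(-0.25), np.float64(0.099)), (np.float64(0.554), np.float64(-0.251), np.float64(0.095)), (np.float64(0.55), np.float64(-0.275), np.float64(0.003))]
top0 400 [(np.float64(0.58), np.float64(-0.312), np.float64(-0.0)), (np.float64
[... 1080 characters left out ...]
0.101)), (np.float64(0.554), np.float64(-0.251), np.float64(0.095)), (np.float64(0.55), np.float64(-0.276), np.float64(-0.001))]
top1 400 [(np.float64(0.58), np.float64(-0.312), np.float64(-0.001)), (np.float64(0.574), np.float64(-0.298), np.float64(0.048)), (np.float64(0.568), np.float64(-0.283), np.float64(0.101)), (np.float64(0.563), np.float64(-0.282), np.float64(0.103)), (np.float64(0.559), np.float64(-0.283), np.float64(0.101)), (np.float64(0.556), np.float64(-0.313), np.float64(-0.001)), (np.float64(0.551), np.float64(-0.312), np.float64(0.0))]
(406, 275) [ 0.464 -0.267  0.199]
(408, 272) [ 0.47  -0.271  0.196]
(400, 280) [ 0.454 -0.257  0.193]
[393.7461568  293.99767416   1.        ]
```

View pics/s2.png

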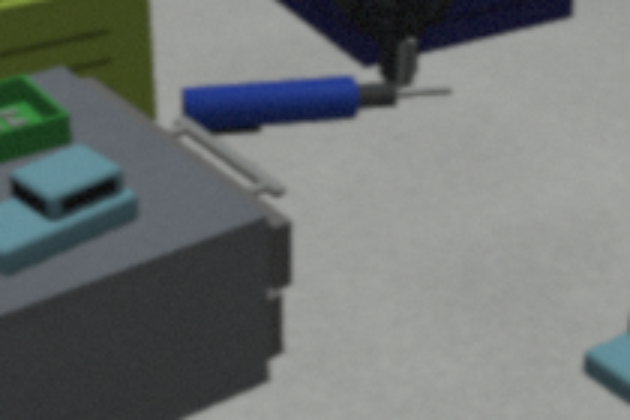

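```bash
python3 go.py 0.5595 -0.2555 0.14 97.2
```

```text
t 6.27 pos [ 0.4097 -0.2762  0.0787] yaw 97.26 zax [ 0.001 -0.    -1.   ] F [-0.34 -0.17  0.38] gap 0.002 grip 0.0 q [ 0.78  0.53 -0.37  2.2   0.41  0.47  0.22]
now-axes [ 0.0016  0.1513 -0.0611] spin 0.06
after-spin axes [ 0.0018  0.1513 -0.0611] rows 3.913621611876727
```

Emit:
send_rows(
  motion=[
    {"tx": 0, "ty": 0, "tz": -0.03, "spin": 0, "claw": 0.33},
    {"tx": 0, "ty": 0, "tz": -0.03, "spin": 0, "claw": 0.33},
    {"tx": 0, "ty": 0.025, "tz": 0, "spin": 0, "claw": 0.33},
    {"tx": 0.002, "ty": 0.025, "tz": 0, "spin": 0, "claw": 0.33},
    {"tx": 0, "ty": 0.025, "tz": 0, "spin": 0, "claw": 0.33},
    {"tx": 0, "ty": 0.025, "tz": 0, "spin": 0, "claw": 0.33},
    {"tx": 0, "ty": 0.025, "tz": 0, "spin": 0, "claw": 0.33},
    {"tx": 0, "ty": 0.016, "tz": 0, "spin": 0, "claw": 0.33},
    {"tx": 0, "ty": 0.01, "tz": 0, "spin": 0, "claw": 0.33},
    {"tx": 0, "ty": 0, "tz": 0, "spin": 0, "claw": 0.33},
    {"tx": 0, "ty": 0, "tz": 0, "spin": 0, "claw": 0.33},
  ],
)

```text
t: 7.18
ee_pos: [0.5575, -0.2551, 0.1382]
eef_rot: [0.661, 0.75, -0.0, -0.001]
force: [-0.1, 0.1, -0.9]
finger_gap: 0.329
grip_force: 0.0
```

```bash
python3 go.py 0.5595 -0.2555 0.066 97.2
```

```text
t 7.18 pos [ 0.5575 -0.2551  0.1382] yaw 97.25 zax [-0.001  0.    -1.   ] F [-0.06  0.12 -0.91] gap 0.329 grip 0.0 q [ 0.66  0.56 -0.43  1.9   0.34  0.75  0.16]
now-axes [-0.0007  0.002   0.0722] spin 0.05
after-spin axes [-0.0007  0.002   0.0722] rows 1.7323305417831594
```

Emit:
send_rows(
  motion=[
    {"tx": 0, "ty": 0.002, "tz": 0.012, "spin": 0, "claw": 0.33},
    {"tx": 0, "ty": 0, "tz": 0.012, "spin": 0, "claw": 0.33},
    {"tx": 0, "ty": 0, "tz": 0.012, "spin": 0, "claw": 0.33},
    {"tx": 0, "ty": 0, "tz": 0.012, "spin": 0, "claw": 0.33},
    {"tx": 0, "ty": 0, "tz": 0.012, "spin": 0, "claw": 0.33},
    {"tx": 0, "ty": 0, "tz": 0.012, "spin": 0, "claw": 0.33},
    {"tx": 0, "ty": 0, "tz": 0, "spin": 0, "claw": 0.33},
    {"tx": 0, "ty": 0, "tz": 0, "spin": 0, "claw": 0.33},
    {"tx": 0, "ty": 0, "tz": 0, "spin": 0, "claw": 0},
    {"tx": 0, "ty": 0, "tz": 0, "spin": 0, "claw": 0},
    {"tx": 0, "ty": 0, "tz": 0, "spin": 0, "claw": 0},
    {"tx": 0, "ty": 0, "tz": 0, "spin": 0, "claw": 0},
    {"tx": 0, "ty": 0, "tz": 0, "spin": 0, "claw": 0},
  ],
)

```text
t: 8.27
ee_pos: [0.5606, -0.2552, 0.0674]
eef_rot: [0.661, 0.75, 0.0, 0.001]
force: [-0.6, 1.3, 2.9]
finger_gap: 0.088
grip_force: 58.8
```

```bash
python3 go.py 0.5595 -0.2555 0.066 97.2
```

```text
t 8.27 pos [ 0.5606 -0.2552  0.0674] yaw 97.21 zax [ 0.001 -0.    -1.   ] F [-0.57  1.3   2.85] gap 0.088 grip 58.8 q [ 0.62  0.66 -0.38  1.94  0.4   0.62  0.11]
now-axes [-0.0001 -0.0011  0.0014] spin 0.01
after-spin axes [-0.0002 -0.0011  0.0014] rows 0.043266389226405105
```

Emit:
send_rows(
  motion=[
    {"tx": 0, "ty": -0.006, "tz": 0, "spin": 0, "claw": 0},
    {"tx": 0, "ty": -0.014, "tz": 0, "spin": 0, "claw": 0},
    {"tx": 0, "ty": -0.014, "tz": 0, "spin": 0, "claw": 0},
    {"tx": 0, "ty": -0.014, "tz": 0, "spin": 0, "claw": 0},
    {"tx": 0, "ty": -0.014, "tz": 0, "spin": 0, "claw": 0},
    {"tx": 0, "ty": -0.014, "tz": 0, "spin": 0, "claw": 0},
    {"tx": 0, "ty": -0.014, "tz": 0, "spin": 0, "claw": 0},
    {"tx": 0, "ty": -0.014, "tz": 0, "spin": 0, "claw": 0},
    {"tx": 0, "ty": -0.014, "tz": 0, "spin": 0, "claw": 0},
    {"tx": 0, "ty": -0.014, "tz": 0, "spin": 0, "claw": 0},
    {"tx": 0, "ty": -0.01, "tz": 0, "spin": 0, "claw": 0},
    {"tx": 0, "ty": -0.006, "tz": 0, "spin": 0, "claw": 0},
    {"tx": 0, "ty": -0.003, "tz": 0, "spin": 0, "claw": 0},
    {"tx": 0, "ty": -0.003, "tz": 0, "spin": 0, "claw": 0},
    {"tx": 0, "ty": -0.003, "tz": 0, "spin": 0, "claw": 0},
    {"tx": 0, "ty": -0.003, "tz": 0, "spin": 0, "claw": 0},
    {"tx": 0, "ty": 0, "tz": 0, "spin": 0, "claw": 0},
  ],
)

```text
t: 9.68
ee_pos: [0.4001, -0.2754, 0.0673]
eef_rot: [0.661, 0.75, -0.0, 0.0]
force: [-0.7, 1.3, 9.5]
finger_gap: 0.082
grip_force: 60.5
```

```bash
python3 go.py 0.5595 -0.2555 0.066 97.2
```

```text
t 9.68 pos [ 0.4001 -0.2754  0.0673] yaw 97.19 zax [-0.    -0.001 -1.   ] F [-0.75  1.34  9.53] gap 0.082 grip 60.5 q [ 0.78  0.54 -0.37  2.23  0.45  0.44  0.18]
now-axes [-1.000e-04  1.606e-01  1.200e-03] spin -0.01
after-spin axes [-0.0002  0.1606  0.0012] rows 3.8514821767462633
```

Emit:
send_rows(
  motion=[
    {"tx": 0, "ty": -0.003, "tz": 0, "spin": 0, "claw": 0},
    {"tx": 0, "ty": -0.003, "tz": 0, "spin": 0, "claw": 0},
    {"tx": 0, "ty": -0.002, "tz": 0, "spin": 0, "claw": 0},
    {"tx": 0, "ty": -0.002, "tz": 0, "spin": 0, "claw": 0},
    {"tx": 0, "ty": 0, "tz": 0, "spin": 0, "claw": 0},
    {"tx": 0, "ty": 0, "tz": 0, "spin": 0, "claw": 0},
  ],
)

```text
t: 10.18
ee_pos: [0.3955, -0.2761, 0.0673]
eef_rot: [0.661, 0.751, 0.003, 0.003]
force: [5.9, 2.2, 0.8]
finger_gap: 0.088
grip_force: 59.9
```

```bash
python3 go.py 0.5595 -0.2555 0.066 97.2
```

```text
t 10.18 pos [ 0.3955 -0.2761  0.0673] yaw 97.3 zax [ 0.009 -0.    -1.   ] F [5.86 2.21 0.83] gap 0.088 grip 59.9 q [ 0.8   0.54 -0.37  2.24  0.45  0.43  0.19]
now-axes [-0.0004  0.1653  0.0028] spin 0.1
after-spin axes [-1.000e-04  1.653e-01  2.800e-03] rows 3.9649948575803684
```

Emit:
send_rows(
  motion=[
    {"tx": 0, "ty": 0.004, "tz": 0, "spin": 0, "claw": 0.33},
    {"tx": 0, "ty": 0, "tz": 0, "spin": 0, "claw": 0.33},
    {"tx": 0, "ty": 0, "tz": 0, "spin": 0, "claw": 0.33},
    {"tx": 0, "ty": 0, "tz": 0, "spin": 0, "claw": 0.33},
    {"tx": 0, "ty": 0, "tz": -0.01, "spin": 0, "claw": 0.33},
    {"tx": 0, "ty": 0, "tz": -0.02, "spin": 0, "claw": 0.33},
    {"tx": 0, "ty": 0, "tz": -0.03, "spin": 0, "claw": 0.33},
    {"tx": 0, "ty": 0, "tz": -0.035, "spin": 0, "claw": 0.33},
    {"tx": -0.035, "ty": 0, "tz": -0.02, "spin": 7, "claw": 0.8},
    {"tx": -0.035, "ty": 0, "tz": -0.02, "spin": 7, "claw": 0.8},
    {"tx": -0.035, "ty": 0, "tz": 0, "spin": 7, "claw": 0.8},
    {"tx": -0.035, "ty": 0, "tz": 0, "spin": 7, "claw": 0.8},
    {"tx": 0, "ty": 0, "tz": 0, "spin": 7, "claw": 0.8},
    {"tx": 0, "ty": 0, "tz": 0, "spin": 7, "claw": 0.8},
    {"tx": 0, "ty": 0, "tz": 0, "spin": 7, "claw": 0.8},
    {"tx": 0, "ty": 0, "tz": 0, "spin": 7, "claw": 0.8},
    {"tx": 0, "ty": 0, "tz": 0, "spin": 7, "claw": 0.8},
    {"tx": 0, "ty": 0, "tz": 0, "spin": 7, "claw": 0.8},
  ],
)

```text
t: 11.68
ee_pos: [0.3864, -0.4141, 0.2021]
eef_rot: [0.973, 0.232, -0.0, -0.0]
force: [-0.0, -0.3, -0.4]
finger_gap: 0.8
grip_force: 0.0
```

```bash
sed -e 's/"top0.npz"/"top2.npz"/' b.py >/dev/null; cat > c.py <<'E'
from h import *
S={}
for c in ("top","scene"):
    im,d=imaging.snapshot(c);np.savez(c+"2.npz",im=im,d=d);S[c]=(im,d)
for l in ("cab_drawer0_handle","chassis","chassis_nose","drawer_floor"):
    g={}
    for c in ("scene","top"):
        for x in imaging.place_of(l,c)[:2]:
            u=x["xy"];dd=S[c][1][int(u[1]),int(u[0])]
            print(l,c,round(x["confidence"],2),np.round(u,1),back(c,u,dd).round(3));g.setdefault(c,u)
    if len(g)==2:print("   TRI",tri("scene",g["scene"],"top",g["top"]))
save("t3",cv2.resize(S["top"][0][150:350,290:490],(600,600),interpolation=cv2.INTER_CUBIC))
E
python3 c.py; python3 go.py
```

```text
cab_drawer0_handle scene 0.78 [300.5 127.9] [ 0.402 -0.293  0.096]
cab_drawer0_handle top 0.88 [395.3 302.2] [ 0.395 -0.275  0.1  ]
cab_drawer0_handle top 0.59 [404.7 235.7] [ 0.54  -0.292  0.106]
   TRI (array([ 0.40157255, -0.27837578,  0.10225634]), np.float64(0.015845197592621124))
chassis scene 0.56 [244.5 152.4] [ 0.557 -0.27   0.085]
chassis top 0.95 [407.1 232.8] [ 0.547 -0.297  0.104]
   TRI (array([ 0.54329069, -0.30787093,  0.06371037]), np.float64(0.008049729435412524))
chassis_nose scene 0.7 [226.5 152.2] [ 0.622 -0.218  0.128]
chassis_nose top 0.95 [404.2 211.8] [ 0.594 -0.3    0.074]
chassis_nose top 0.45 [175.5 182.3] [0.654 0.241 0.011]
   TRI (array([ 0.59122875, -0.29546283,  0.08298536]), np.float64(0.005888363485559755))
drawer_floor scene 0.98 [251.6 156.2] [ 0.542 -0.266  0.074]
drawer_floor top 0.59 [387.7 229.5] [ 0.553 -0.262  0.078]
drawer_floor top 0.29 [171.6 181. ] [0.656 0.25  0.014]
   TRI (array([ 0.54977383, -0.2592279 ,  0.07984189]), np.float64(0.00722571162961104))
t 12.18 pos [ 0.3872 -0.4145  0.2016] yaw 27.25 zax [-0.  0. -1.] F [ 1.25 -0.38 -0.37] gap 0.801 grip 0.0 q [ 0.87  0.4  -0.18  1.96  0.1   0.79 -0.45]
```

View pics/t3.png

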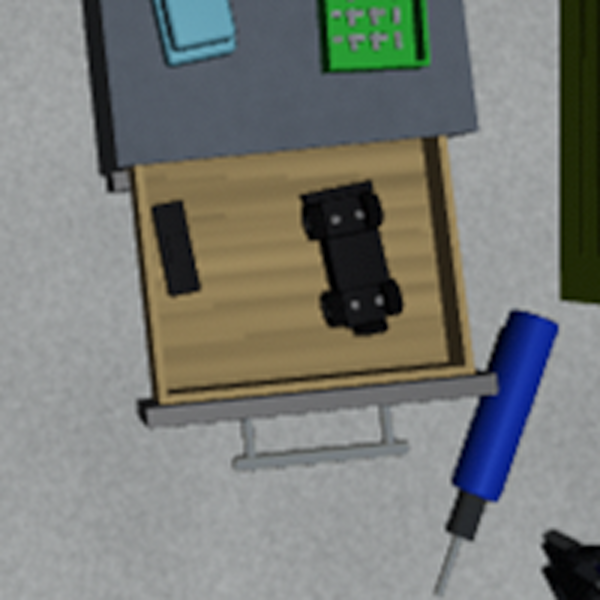

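The drawer is open. The chassis lies with its bumper at crop (336, 188), its waist at (355, 260) and its spare wheel at (370, 328). The small flat cover is well clear at (176, 248). I fit the chassis pose next.

```bash
cat > d.py <<'E'
from h import *
Z=np.load("top2.npz");im,d=Z["im"],Z["d"];P=cloud("top",d)
m=np.zeros(d.shape,bool);m[205:265,385:430]=True
m&=(im.max(-1)<60)&(P[...,2]>.08)
n,L,st,ce=cv2.connectedComponentsWithStats(m.astype(np.uint8));k=1+np.argmax(st[1:,4]);m=L==k
print("z pct",np.nanpercentile(P[m][:,2],[5,25,50,75,95]).round(4),m.sum())
X=P[m];X=X[np.isfinite(X[:,2])]
r=cv2.minAreaRect(X[:,:2].astype(np.float32));print("rect",r)
c=X[:,:2].mean(0);w,V=np.linalg.eigh(np.cov((X[:,:2]-c).T));v=V[:,1]*np.sign(V[0,1]);print("mean",c,"pca yaw",np.degrees(np.arctan2(v[1],v[0])))
q=(X[:,:2]-c)@np.c_[v,[-v[1],v[0]]]
for a in np.arange(-.06,.06,.008):
    s=q[(q[:,0]>=a)&(q[:,0]<a+.008)]
    z=X[(q[:,0]>=a)&(q[:,0]<a+.008)][:,2]
    if len(s): print(round(a,3),s[:,1].min().round(4),s[:,1].max().round(4),np.median(z).round(3))
fl=P[180:270,345:430];print("floor z",np.nanmedian(fl[...,2]))
T=imaging.trace("chassis","top")[0];print(T["confidence"],T["bbox"])
print("at_z nose", at_z("top",(404.2,211.8),.089), "origin",at_z("top",(407.1,232.8),.075))
E
python3 d.py
```

```text
z pct [0.0912 0.094  0.099  0.1052 0.1078] 1074
rect ((0.5391111373901367, -0.30004793405532837), (0.10828088223934174, 0.054660916328430176), 13.477154731750488)
mean [ 0.54067829 -0.29853153] pca yaw 13.101790152899007
-0.06 -0.0113 0.0101 0.106
-0.052 -0.0274 0.025 0.095
-0.044 -0.0269 0.0257 0.097
-0.036 -0.0287 0.026 0.097
-0.028 -0.027 0.0255 0.096
-0.02 -0.0214 0.0192 0.106
-0.012 -0.0214 0.0192 0.106
-0.004 -0.0215 0.0186 0.106
0.004 -0.0207 0.0192 0.106
0.012 -0.0247 0.0253 0.103
0.02 -0.0263 0.0262 0.095
0.028 -0.0282 0.0261 0.096
0.036 -0.0274 0.0258 0.094
0.044 -0.0264 0.0251 0.095
0.052 -0.0158 0.005 0.09
floor z 0.07610528814200634
0.91 [388.1, 207.8, 33.5, 56.6]
at_z nose [ 0.5934394  -0.29524831  0.089     ] origin [ 0.54667756 -0.30660128  0.075     ]
```

```bash
python3 go.py 0.538 -0.300 0.20 13.3
```

```text
t 12.23 pos [ 0.3872 -0.4145  0.2016] yaw 27.23 zax [-0.  0. -1.] F [0.24 0.11 0.5 ] gap 0.798 grip 0.0 q [ 0.87  0.4  -0.18  1.96  0.1   0.79 -0.45]
now-axes [ 0.1865 -0.0328  0.0016] spin 13.93
after-spin axes [ 0.1731 -0.0767  0.0016] rows 4.54022172651076
```

Emit:
send_rows(
  motion=[
    {"tx": 0, "ty": 0, "tz": 0, "spin": 7, "claw": 0.72},
    {"tx": 0, "ty": 0, "tz": 0, "spin": 6.9, "claw": 0.72},
    {"tx": 0.022, "ty": -0.01, "tz": 0, "spin": 0, "claw": 0.72},
    {"tx": 0.03, "ty": -0.013, "tz": 0, "spin": 0, "claw": 0.72},
    {"tx": 0.03, "ty": -0.013, "tz": 0, "spin": 0, "claw": 0.72},
    {"tx": 0.03, "ty": -0.013, "tz": 0, "spin": 0, "claw": 0.72},
    {"tx": 0.03, "ty": -0.013, "tz": 0, "spin": 0, "claw": 0.72},
    {"tx": 0.02, "ty": -0.01, "tz": 0, "spin": 0, "claw": 0.72},
    {"tx": 0.011, "ty": -0.005, "tz": 0, "spin": 0, "claw": 0.72},
    {"tx": 0, "ty": 0, "tz": 0, "spin": 0, "claw": 0.72},
    {"tx": 0, "ty": 0, "tz": 0, "spin": 0, "claw": 0.72},
  ],
)

```text
t: 13.15
ee_pos: [0.5372, -0.3002, 0.2014]
eef_rot: [0.993, 0.116, -0.001, 0.0]
force: [-0.8, -0.2, -0.8]
finger_gap: 0.723
grip_force: 0.0
```

```bash
python3 go.py 0.538 -0.300 0.078 13.3
```

```text
t 13.15 pos [ 0.5372 -0.3002  0.2014] yaw 13.34 zax [-0.001 -0.    -1.   ] F [-0.81 -0.18 -0.84] gap 0.723 grip 0.0 q [ 0.53  0.46 -0.14  1.86  0.08  0.83 -0.98]
now-axes [0.001  0.     0.1234] spin 0.04
after-spin axes [0.001  0.     0.1234] rows 2.9586954405758337
```

Emit:
send_rows(
  motion=[
    {"tx": 0.001, "ty": 0, "tz": 0.02, "spin": 0, "claw": 0.72},
    {"tx": 0, "ty": 0, "tz": 0.03, "spin": 0, "claw": 0.72},
    {"tx": 0, "ty": 0, "tz": 0.03, "spin": 0, "claw": 0.72},
    {"tx": 0, "ty": 0, "tz": 0.02, "spin": 0, "claw": 0.72},
    {"tx": 0, "ty": 0, "tz": 0.012, "spin": 0, "claw": 0.72},
    {"tx": 0, "ty": 0, "tz": 0.008, "spin": 0, "claw": 0.72},
    {"tx": 0, "ty": 0, "tz": 0.003, "spin": 0, "claw": 0.72},
    {"tx": 0, "ty": 0, "tz": 0, "spin": 0, "claw": 0.72},
    {"tx": 0, "ty": 0, "tz": 0, "spin": 0, "claw": 0},
    {"tx": 0, "ty": 0, "tz": 0, "spin": 0, "claw": 0},
    {"tx": 0, "ty": 0, "tz": 0, "spin": 0, "claw": 0},
    {"tx": 0, "ty": 0, "tz": 0, "spin": 0, "claw": 0},
    {"tx": 0, "ty": 0, "tz": 0, "spin": 0, "claw": 0},
  ],
)

```text
t: 14.23
ee_pos: [0.5393, -0.2995, 0.0792]
eef_rot: [0.993, 0.116, 0.0, 0.0]
force: [-0.3, -0.6, -0.1]
finger_gap: 0.013
grip_force: 0.0
```

```bash
python3 go.py 0.538 -0.300 0.24 13.3
```

```text
t 14.23 pos [ 0.5393 -0.2995  0.0792] yaw 13.32 zax [ 0.001 -0.    -1.   ] F [-0.35 -0.63 -0.07] gap 0.013 grip 0.0 q [ 0.51  0.62 -0.11  1.94  0.12  0.59 -1.02]
now-axes [-0.0012  0.0003 -0.1608] spin 0.02
after-spin axes [-0.0012  0.0003 -0.1608] rows 3.857121605624674
```

```bash
python3 -c "
from h import *
im,d=imaging.snapshot('scene');np.savez('s4.npz',im=im,d=d);im2,d2=imaging.snapshot('top')
a=cv2.resize(im[90:240,190:340],(400,400),interpolation=cv2.INTER_CUBIC);b=cv2.resize(im2[170:290,345:465],(400,400),interpolation=cv2.INTER_CUBIC)
save('p4',np.hstack([a,b]))"
```

```text
(no output)
```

View pics/p4.png

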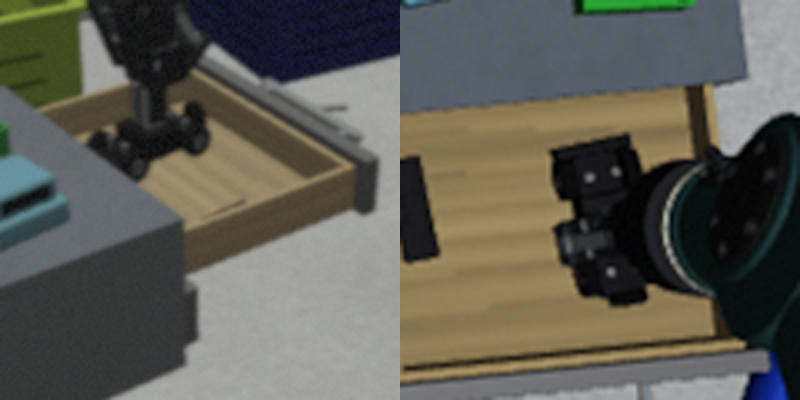

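```bash
python3 -c "
from h import *
d=np.load('s4.npz')['d'];P=cloud('scene',d)
for u in (244,246,249):
  print(u,[(v,*P[v,u].round(3).tolist()) for v in range(118,146,2)])
im2,d2=imaging.snapshot('top');P=cloud('top',d2)
for v in range(236,250,3): print(v,[tuple(P[v,u].round(3).tolist()) for u in range(392,412,3)])
"
```

```text
244 [(118, 0.548, -0.286, 0.157), (120, 0.548, -0.287, 0.152), (122, 0.549, -0.285, 0.148), (124, 0.546, -0.29, 0.141), (126, 0.547, -0.29, 0.137), (128, 0.547, -0.291, 0.132), (130, 0.546, -0.292, 0.126), (132, 0.546, -0.292, 0.121), (134, 0.546, -0.292, 0.117), (136, 0.546, -0.293, 0.111), (138, 0.546, -0.294, 0.106), (140, 0.549, -0.288, 0.105), (142, 0.552, -0.281, 0.104), (144, 0.553, -0.281, 0.099)]
246 [(118, 0.545, -0.283, 0.158), (120, 0.545, -0.282, 0.154), (122, 0.543, -0.287, 0.146), (124, 0.544, -0.285, 0.143), (126, 0.544, -0.286, 0.137), (128, 0.541, -0.291, 0.13), (130, 0.544, -0.286, 0.128), (132, 0.544, -0.288, 0.123), (134, 0.543, -0.288, 0.118), (136, 0.544, -0.288, 0.113), (138, 0.543, -0.29, 0.107), (140, 0.547, -0.283, 0.107), (142, 0.548, -0.28, 0.103), (144, 0.548, -0.279, 0.099)]
249 [(118, 0.544, -0.27, 0.163), (120, 0.542, -0.274, 0.156), (122, 0.545, -0.269, 0.155), (124, 0.535, -0.289, 0.139), (126, 0.535, -0.289, 0.134), (128, 0.536, -0.288, 0.13), (130, 0.536, -0.288, 0.126), (132, 0.536, -0.289, 0.12), (134, 0.537, -0.286, 0.117), (136, 0.533, -0.294,
[... 274 characters left out ...]
 -0.261, 0.239)]
239 [(0.533, -0.239, 0.197), (0.534, -0.243, 0.203), (0.534, -0.253, 0.191), (0.534, -0.261, 0.182), (0.534, -0.256, 0.219), (0.535, -0.26, 0.225), (0.535, -0.26, 0.241)]
242 [(0.528, -0.238, 0.2), (0.528, -0.243, 0.204), (0.528, -0.249, 0.205), (0.528, -0.253, 0.209), (0.529, -0.258, 0.213), (0.529, -0.261, 0.221), (0.529, -0.262, 0.237)]
245 [(0.522, -0.239, 0.199), (0.522, -0.244, 0.201), (0.522, -0.248, 0.207), (0.522, -0.257, 0.196), (0.522, -0.27, 0.174), (0.523, -0.261, 0.222), (0.524, -0.263, 0.232)]
248 [(0.511, -0.273, 0.074), (0.516, -0.245, 0.199), (0.516, -0.25, 0.2), (0.516, -0.258, 0.193), (0.513, -0.295, 0.093), (0.513, -0.302, 0.091), (0.513, -0.307, 0.094)]
```

The closed fingertips stand at z≈0.106, on top of the chassis at scene (245, 138), while the state reports 0.079. The real finger ends look about 27 mm higher than reported. I raise the arm and measure that in free air.

Emit:
send_rows(
  motion=[
    {"tx": 0, "ty": 0, "tz": -0.02, "spin": 0, "claw": 0},
    {"tx": 0, "ty": 0, "tz": -0.03, "spin": 0, "claw": 0},
    {"tx": 0, "ty": 0, "tz": -0.03, "spin": 0, "claw": 0},
    {"tx": 0, "ty": 0, "tz": 0, "spin": 0, "claw": 0},
    {"tx": 0, "ty": 0, "tz": 0, "spin": 0, "claw": 0},
  ],
)

```text
t: 14.8
ee_pos: [0.5404, -0.3001, 0.1607]
eef_rot: [0.993, 0.116, 0.002, 0.001]
force: [-0.2, 0.1, -0.0]
finger_gap: -0.003
grip_force: 0.0
```

```bash
cat > tip.py <<'E'
from h import *
o=robot.get_obs();p=o["ee_pos"];im,d=imaging.snapshot("scene");P=cloud("scene",d)
m=(np.hypot(P[...,0]-p[0],P[...,1]-p[1])<.045)
z=np.sort(P[m][:,2]);h,e=np.histogram(z,np.arange(.07,.26,.005));print(p.round(4),o["finger_gap"]);print([(round(a,3),int(n)) for a,n in zip(e,h)])
K=imaging.get_calibration("scene");q=np.array(K["extrinsics"])@[*p,1];q=np.array(K["K"])@q[:3];print("tcp px",q/q[2])
save("tip",cv2.resize(im[70:190,190:310],(480,480),interpolation=cv2.INTER_CUBIC))
E
python3 tip.py
```

```text
[ 0.5404 -0.3001  0.1607] -0.0030198605863507614
[(np.float64(0.07), 187), (np.float64(0.075), 33), (np.float64(0.08), 40), (np.float64(0.085), 56), (np.float64(0.09), 122), (np.float64(0.095), 135), (np.float64(0.1), 154), (np.float64(0.105), 109), (np.float64(0.11), 0), (np.float64(0.115), 0), (np.float64(0.12), 0), (np.float64(0.125), 0), (np.float64(0.13), 0), (np.float64(0.135), 0), (np.float64(0.14), 0), (np.float64(0.145), 0), (np.float64(0.15), 0), (np.float64(0.155), 0), (np.float64(0.16), 0), (np.float64(0.165), 0), (np.float64(0.17), 0), (np.float64(0.175), 0), (np.float64(0.18), 0), (np.float64(0.185), 9), (np.float64(0.19), 15), (np.float64(0.195), 31), (np.float64(0.2), 33), (np.float64(0.205), 28), (np.float64(0.21), 31), (np.float64(0.215), 35), (np.float64(0.22), 33), (np.float64(0.225), 21), (np.float64(0.23), 32), (np.float64(0.235), 71), (np.float64(0.24), 75), (np.float64(0.245), 60), (np.float64(0.25), 68)]
tcp px [244.17725621 113.12139167   1.        ]
```

View pics/tip.png

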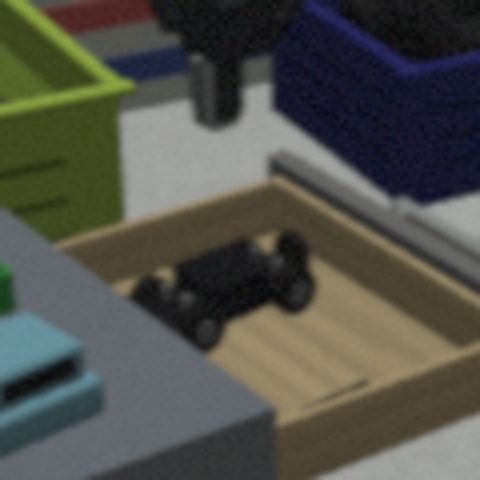

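Confirmed: the true tip is at about 0.187 and the reported one at 0.161, so I apply a 26 mm offset along the tool. The chassis hasn't moved (crop 225, 285).

Emit:
send_rows(
  motion=[
    {"tx": 0, "ty": 0, "tz": 0, "spin": 0, "claw": 0.72},
    {"tx": 0, "ty": 0, "tz": 0, "spin": 0, "claw": 0.72},
    {"tx": 0, "ty": 0, "tz": 0, "spin": 0, "claw": 0.72},
    {"tx": 0, "ty": 0, "tz": 0, "spin": 0, "claw": 0.72},
    {"tx": -0.001, "ty": 0, "tz": 0.02, "spin": 0, "claw": 0.72},
    {"tx": 0, "ty": 0, "tz": 0.025, "spin": 0, "claw": 0.72},
    {"tx": 0, "ty": 0, "tz": 0.025, "spin": 0, "claw": 0.72},
    {"tx": 0, "ty": 0, "tz": 0.018, "spin": 0, "claw": 0.72},
    {"tx": 0, "ty": 0, "tz": 0.012, "spin": 0, "claw": 0.72},
    {"tx": 0, "ty": 0, "tz": 0.007, "spin": 0, "claw": 0.72},
    {"tx": 0, "ty": 0, "tz": 0, "spin": 0, "claw": 0.72},
    {"tx": 0, "ty": 0, "tz": 0, "spin": 0, "claw": 0.72},
  ],
)

```text
t: 15.85
ee_pos: [0.5383, -0.2998, 0.0518]
eef_rot: [0.993, 0.116, 0.0, 0.0]
force: [0.4, -0.3, 1.3]
finger_gap: 0.721
grip_force: 0.0
```

```bash
python3 go.py 0.538 -0.300 0.052 13.3; python3 d.py >/dev/null
```

```text
t 15.85 pos [ 0.5383 -0.2998  0.0518] yaw 13.31 zax [ 0. -0. -1.] F [ 0.44 -0.34  1.3 ] gap 0.721 grip 0.0 q [ 0.51  0.65 -0.11  1.95  0.13  0.54 -1.02]
now-axes [-0.0003  0.0001 -0.0002] spin 0.01
after-spin axes [-0.0003  0.0001 -0.0002] rows 0.010022296594033432
```

Emit:
send_rows(
  motion=[
    {"tx": 0, "ty": 0, "tz": 0, "spin": 0, "claw": 0},
    {"tx": 0, "ty": 0, "tz": 0, "spin": 0, "claw": 0},
    {"tx": 0, "ty": 0, "tz": 0, "spin": 0, "claw": 0},
    {"tx": 0, "ty": 0, "tz": 0, "spin": 0, "claw": 0},
    {"tx": 0, "ty": 0, "tz": 0, "spin": 0, "claw": 0},
  ],
)

```text
t: 16.32
ee_pos: [0.539, -0.3002, 0.0531]
eef_rot: [0.993, 0.116, 0.001, 0.001]
force: [-0.8, 0.8, 6.1]
finger_gap: 0.457
grip_force: 60.2
```

```bash
python3 go.py 0.538 -0.300 0.22 2.9
```

```text
t 16.32 pos [ 0.539  -0.3002  0.0531] yaw 13.3 zax [ 0.002 -0.001 -1.   ] F [-0.8   0.81  6.11] gap 0.457 grip 60.2 q [ 0.51  0.65 -0.11  1.95  0.13  0.54 -1.02]
now-axes [-0.0006 -0.0002 -0.167 ] spin 10.4
after-spin axes [-6.00e-04 -1.00e-04 -1.67e-01] rows 4.0036469445475555
```

Emit:
send_rows(
  motion=[
    {"tx": 0, "ty": 0, "tz": 0, "spin": 0, "claw": 0.56},
    {"tx": 0, "ty": 0, "tz": 0, "spin": 0, "claw": 0.56},
    {"tx": 0, "ty": 0, "tz": -0.005, "spin": 0, "claw": 0.56},
    {"tx": 0, "ty": 0, "tz": 0, "spin": 0, "claw": 0.56},
    {"tx": 0, "ty": 0, "tz": 0, "spin": 0, "claw": 0},
    {"tx": 0, "ty": 0, "tz": 0, "spin": 0, "claw": 0},
    {"tx": 0, "ty": 0, "tz": 0, "spin": 0, "claw": 0},
    {"tx": 0, "ty": 0, "tz": 0, "spin": 0, "claw": 0},
  ],
)

```text
t: 16.98
ee_pos: [0.5383, -0.2997, 0.0572]
eef_rot: [0.993, 0.116, 0.0, 0.0]
force: [-1.2, 0.5, 6.4]
finger_gap: 0.455
grip_force: 60.0
```

```bash
python3 go.py 0.538 -0.300 0.22 2.9
```

```text
t 16.98 pos [ 0.5383 -0.2997  0.0572] yaw 13.31 zax [ 0.001 -0.    -1.   ] F [-1.17  0.54  6.35] gap 0.455 grip 60.0 q [ 0.51  0.65 -0.11  1.95  0.13  0.55 -1.02]
now-axes [-0.0003  0.0003 -0.1628] spin 10.41
after-spin axes [-0.0002  0.0003 -0.1628] rows 3.9044924354514503
```

Emit:
send_rows(
  motion=[
    {"tx": 0, "ty": 0, "tz": -0.008, "spin": 0, "claw": 0},
    {"tx": 0, "ty": 0, "tz": -0.016, "spin": 0, "claw": 0},
    {"tx": 0, "ty": 0, "tz": -0.025, "spin": 0, "claw": 0},
    {"tx": 0, "ty": 0, "tz": -0.025, "spin": 0, "claw": 0},
    {"tx": 0, "ty": 0, "tz": -0.025, "spin": 5.2, "claw": 0},
    {"tx": 0, "ty": 0, "tz": -0.015, "spin": 5.2, "claw": 0},
    {"tx": 0, "ty": 0, "tz": 0, "spin": 0, "claw": 0},
  ],
)

```text
t: 17.57
ee_pos: [0.5402, -0.3008, 0.1743]
eef_rot: [1.0, 0.025, 0.003, 0.002]
force: [-0.1, 0.4, -1.2]
finger_gap: 0.455
grip_force: 60.5
```

```bash
python3 go.py 0.577 0.234 0.17 2.9
```

```text
t 17.57 pos [ 0.5402 -0.3008  0.1743] yaw 2.81 zax [ 0.006 -0.003 -1.   ] F [-0.09  0.37 -1.23] gap 0.455 grip 60.5 q [ 0.49  0.49 -0.08  1.88  0.06  0.76 -1.14]
now-axes [ 0.063  -0.5324  0.0028] spin -0.09
after-spin axes [ 0.0638 -0.5323  0.0028] rows 12.856268254126075
```

Emit:
send_rows(
  motion=[
    {"tx": 0, "ty": -0.012, "tz": 0, "spin": 0, "claw": 0},
    {"tx": 0, "ty": -0.022, "tz": 0, "spin": 0, "claw": 0},
    {"tx": 0.004, "ty": -0.033, "tz": 0, "spin": 0, "claw": 0},
    {"tx": 0.004, "ty": -0.033, "tz": 0, "spin": 0, "claw": 0},
    {"tx": 0.005, "ty": -0.033, "tz": 0, "spin": 0, "claw": 0},
    {"tx": 0.005, "ty": -0.033, "tz": 0, "spin": 0, "claw": 0},
    {"tx": 0.005, "ty": -0.033, "tz": 0, "spin": 0, "claw": 0},
    {"tx": 0.005, "ty": -0.033, "tz": 0, "spin": 0, "claw": 0},
    {"tx": 0.005, "ty": -0.033, "tz": 0, "spin": 0, "claw": 0},
    {"tx": 0.005, "ty": -0.033, "tz": 0, "spin": 0, "claw": 0},
    {"tx": 0.005, "ty": -0.033, "tz": 0, "spin": 0, "claw": 0},
    {"tx": 0.005, "ty": -0.033, "tz": 0, "spin": 0, "claw": 0},
    {"tx": 0.005, "ty": -0.033, "tz": 0, "spin": 0, "claw": 0},
    {"tx": 0.005, "ty": -0.033, "tz": 0, "spin": 0, "claw": 0},
    {"tx": 0.005, "ty": -0.033, "tz": 0, "spin": 0, "claw": 0},
    {"tx": 0, "ty": -0.033, "tz": 0, "spin": 0, "claw": 0},
    {"tx": 0, "ty": -0.02, "tz": 0, "spin": 0, "claw": 0},
    {"tx": 0, "ty": -0.012, "tz": 0, "spin": 0, "claw": 0},
    {"tx": 0, "ty": -0.004, "tz": 0, "spin": 0, "claw": 0},
    {"tx": 0, "ty": 0, "tz": 0, "spin": 0, "claw": 0},
  ],
)

```text
t: 19.23
ee_pos: [0.5724, 0.2351, 0.1693]
eef_rot: [1.0, 0.027, -0.001, 0.001]
force: [0.4, 0.0, -1.6]
finger_gap: 0.455
grip_force: 60.5
```

```bash
python3 go.py 0.577 0.234 0.07 2.9
```

```text
t 19.23 pos [0.5724 0.2351 0.1693] yaw 3.06 zax [-0.003 -0.001 -1.   ] F [ 0.41  0.04 -1.56] gap 0.455 grip 60.5 q [-0.38  0.5  -0.12  1.88  0.08  0.77 -2.06]
now-axes [0.0048 0.0012 0.0993] spin 0.16
after-spin axes [0.0048 0.0012 0.0993] rows 2.38331806128584
```

Emit:
send_rows(
  motion=[
    {"tx": 0, "ty": 0.001, "tz": 0.025, "spin": 0.2, "claw": 0},
    {"tx": 0, "ty": 0, "tz": 0.03, "spin": 0, "claw": 0},
    {"tx": 0, "ty": 0, "tz": 0.03, "spin": 0, "claw": 0},
    {"tx": 0, "ty": 0, "tz": 0.02, "spin": 0, "claw": 0},
    {"tx": 0, "ty": 0, "tz": 0.015, "spin": 0, "claw": 0},
    {"tx": 0, "ty": 0, "tz": 0, "spin": 0, "claw": 0},
    {"tx": 0, "ty": 0, "tz": 0, "spin": 0, "claw": 0},
  ],
)

```text
t: 19.82
ee_pos: [0.5735, 0.2309, 0.0497]
eef_rot: [1.0, 0.022, -0.001, 0.001]
force: [-0.1, -0.5, -0.8]
finger_gap: 0.456
grip_force: 60.5
```

```bash
python3 go.py 0.577 0.234 0.0 2.9; cat > e.py <<'E'
from h import *
S={}
for c in ("top","scene"):
    im,d=imaging.snapshot(c);S[c]=(im,d)
for l in ("chassis","chassis_nose","stop_plate"):
    g={}
    for c in ("scene","top"):
        for x in imaging.place_of(l,c)[:1]:
            u=x["xy"];dd=S[c][1][int(u[1]),int(u[0])]
            print(l,c,round(x["confidence"],2),np.round(u,1),back(c,u,dd).round(3));g.setdefault(c,u)
    if len(g)==2:print("   TRI",tri("scene",g["scene"],"top",g["top"]))
import sys
n=sys.argv[1]
a=cv2.resize(S["scene"][0][270:420,250:400],(400,400),interpolation=cv2.INTER_CUBIC);b=cv2.resize(S["top"][0][140:260,120:240],(400,400),interpolation=cv2.INTER_CUBIC)
save(n,np.hstack([a,b]))
P=cloud("scene",S["scene"][1]);np.savez(n+".npz",P=P,im=S["scene"][0],T=cloud("top",S["top"][1]))
E
python3 e.py l1
```

```text
t 19.82 pos [0.5735 0.2309 0.0497] yaw 2.56 zax [-0.002 -0.003 -1.   ] F [-0.13 -0.47 -0.75] gap 0.456 grip 60.5 q [-0.39  0.66 -0.09  1.95  0.11  0.54 -2.09]
now-axes [ 0.0038 -0.0031  0.0497] spin -0.34
after-spin axes [ 0.0038 -0.0031  0.0497] rows 1.198042265542196
chassis scene 0.79 [386.  314.9] [0.593 0.247 0.086]
chassis top 0.88 [171.  210.2] [0.577 0.196 0.203]
   TRI (array([0.58167816, 0.23433711, 0.06790822]), np.float64(0.002588363571354451))
chassis_nose scene 0.92 [361.2 318.6] [0.629 0.236 0.087]
chassis_nose top 0.92 [170.7 188.9] [0.637 0.252 0.014]
   TRI (array([0.628792  , 0.23298295, 0.08408557]), np.float64(0.003611132406703056))
stop_plate scene 0.6 [339.  351.9] [0.665 0.24  0.041]
stop_plate top 0.76 [172.1 181.9] [0.654 0.249 0.013]
   TRI (array([0.65674771, 0.23929794, 0.03517776]), np.float64(0.012628243389434744))
```

View pics/l1.png

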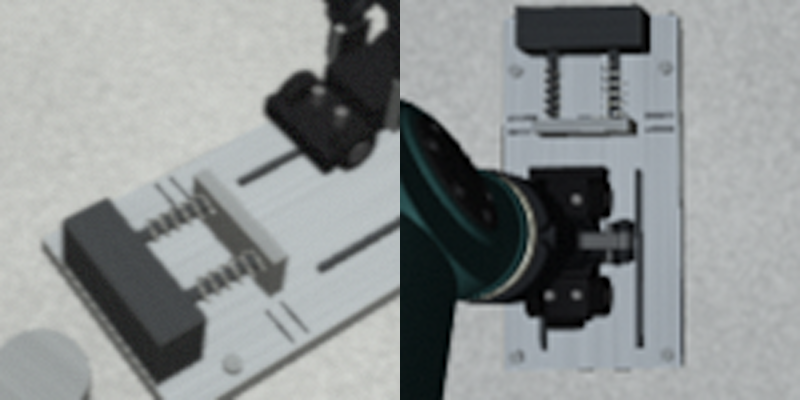

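The chassis hangs over the lane, its bumper facing the plate (top crop bumper at (570, 175), plate at (585, 127)), with about 28 mm to go. I lower it.

Emit:
send_rows(
  motion=[
    {"tx": 0, "ty": -0.002, "tz": 0.012, "spin": -0.3, "claw": 0},
    {"tx": 0, "ty": 0, "tz": 0.014, "spin": 0, "claw": 0},
    {"tx": 0, "ty": 0, "tz": 0.012, "spin": 0, "claw": 0},
    {"tx": 0, "ty": 0, "tz": 0.008, "spin": 0, "claw": 0},
    {"tx": 0, "ty": 0, "tz": 0.004, "spin": 0, "claw": 0},
    {"tx": 0, "ty": 0, "tz": 0.002, "spin": 0, "claw": 0},
    {"tx": 0, "ty": 0, "tz": 0.001, "spin": 0, "claw": 0},
    {"tx": 0, "ty": 0, "tz": 0, "spin": 0, "claw": 0},
    {"tx": 0, "ty": 0, "tz": 0, "spin": 0, "claw": 0},
  ],
)

```text
t: 20.97
ee_pos: [0.5742, 0.236, -0.002]
eef_rot: [1.0, 0.026, 0.0, -0.0]
force: [-0.6, 0.3, -1.2]
finger_gap: 0.453
grip_force: 60.5
```

Emit:
send_rows(
  motion=[
    {"tx": 0, "ty": 0, "tz": 0.001, "spin": 0, "claw": 0},
    {"tx": 0, "ty": 0, "tz": 0.001, "spin": 0, "claw": 0},
    {"tx": 0, "ty": 0, "tz": 0, "spin": 0, "claw": 0},
  ],
)

```text
t: 21.22
ee_pos: [0.5739, 0.2358, -0.0043]
eef_rot: [1.0, 0.026, 0.0, -0.0]
force: [-0.2, 0.4, -0.9]
finger_gap: 0.455
grip_force: 60.5
```

Emit:
send_rows(
  motion=[
    {"tx": 0, "ty": 0, "tz": 0.001, "spin": 0, "claw": 0},
    {"tx": 0, "ty": 0, "tz": 0.001, "spin": 0, "claw": 0},
    {"tx": 0, "ty": 0, "tz": 0, "spin": 0, "claw": 0},
  ],
)

```text
t: 21.47
ee_pos: [0.574, 0.2359, -0.0058]
eef_rot: [1.0, 0.026, 0.0, 0.0]
force: [-1.7, 0.0, 4.3]
finger_gap: 0.456
grip_force: 61.2
```

```bash
python3 go.py 0.577 0.234 -0.006 2.9;python3 e.py l2; python3 - <<'E'
from h import *
Z=np.load("l2.npz");P=Z["P"];im=Z["im"]
m=(im.max(-1)<45)&(P[...,0]>.5)&(P[...,0]<.66)&(P[...,1]>.19)&(P[...,1]<.29)&(P[...,2]<.07)
print(np.nanpercentile(P[m][:,2],[1,50,90,99]).round(4))
E
```

```text
t 21.47 pos [ 0.574   0.2359 -0.0058] yaw 3.01 zax [ 0.  0. -1.] F [-1.68  0.02  4.25] gap 0.456 grip 61.2 q [-0.41  0.75 -0.08  1.96  0.13  0.44 -2.1 ]
now-axes [0.0029 0.002  0.0002] spin 0.11
after-spin axes [0.0029 0.002  0.0002] rows 0.0856132990854696
chassis scene 0.89 [383.9 341.2] [0.594 0.254 0.037]
chassis top 0.91 [176.4 210.4] [0.579 0.2   0.148]
   TRI (array([0.58213832, 0.23777436, 0.01373824]), np.float64(0.006913946928643373))
chassis_nose scene 0.86 [357.5 347.6] [0.63  0.238 0.028]
chassis_nose top 0.82 [176.3 193.9] [0.623 0.233 0.032]
   TRI (array([0.62520634, 0.23485981, 0.02130227]), np.float64(0.0020881254983548666))
stop_plate scene 0.78 [340.2 354.1] [0.666 0.244 0.041]
stop_plate top 0.68 [173.3 182.7] [0.653 0.247 0.01 ]
   TRI (array([0.65483136, 0.23876387, 0.02858573]), np.float64(0.01063309153146292))
[0.0217 0.0372 0.0488 0.0685]
```

It has touched down (Fz up by about 5 N). I slide it toward the plate.

Emit:
send_rows(
  motion=[
    {"tx": 0.001, "ty": 0, "tz": -0.001, "spin": 0, "claw": 0},
    {"tx": 0.002, "ty": 0, "tz": 0, "spin": 0, "claw": 0},
    {"tx": 0.003, "ty": 0, "tz": 0, "spin": 0, "claw": 0},
    {"tx": 0.003, "ty": 0, "tz": 0, "spin": 0, "claw": 0},
    {"tx": 0.003, "ty": 0, "tz": 0, "spin": 0, "claw": 0},
    {"tx": 0.003, "ty": 0, "tz": 0, "spin": 0, "claw": 0},
    {"tx": 0.002, "ty": 0, "tz": 0, "spin": 0, "claw": 0},
    {"tx": 0.002, "ty": 0, "tz": 0, "spin": 0, "claw": 0},
    {"tx": 0, "ty": 0, "tz": 0, "spin": 0, "claw": 0},
    {"tx": 0, "ty": 0, "tz": 0, "spin": 0, "claw": 0},
  ],
)

```text
t: 22.7
ee_pos: [0.5929, 0.2367, -0.0055]
eef_rot: [1.0, 0.026, -0.0, 0.0]
force: [-0.5, 0.1, -1.5]
finger_gap: 0.455
grip_force: 60.7
```

Emit:
send_rows(
  motion=[
    {"tx": 0.001, "ty": 0, "tz": 0, "spin": 0, "claw": 0},
    {"tx": 0.001, "ty": 0, "tz": 0, "spin": 0, "claw": 0},
    {"tx": 0.001, "ty": 0, "tz": 0, "spin": 0, "claw": 0},
    {"tx": 0.001, "ty": 0, "tz": 0, "spin": 0, "claw": 0},
    {"tx": 0, "ty": 0, "tz": 0, "spin": 0, "claw": 0},
    {"tx": 0, "ty": 0, "tz": 0, "spin": 0, "claw": 0},
  ],
)

```text
t: 23.2
ee_pos: [0.5969, 0.237, -0.0054]
eef_rot: [1.0, 0.026, 0.0, -0.0]
force: [-0.3, 0.5, -1.6]
finger_gap: 0.455
grip_force: 60.7
```

Emit:
send_rows(
  motion=[
    {"tx": 0.001, "ty": 0, "tz": 0, "spin": 0, "claw": 0},
    {"tx": 0.001, "ty": 0, "tz": 0, "spin": 0, "claw": 0},
    {"tx": 0.001, "ty": 0, "tz": 0, "spin": 0, "claw": 0},
    {"tx": 0.001, "ty": 0, "tz": 0, "spin": 0, "claw": 0},
    {"tx": 0, "ty": 0, "tz": 0, "spin": 0, "claw": 0},
    {"tx": 0, "ty": 0, "tz": 0, "spin": 0, "claw": 0},
  ],
)

```text
t: 23.7
ee_pos: [0.6009, 0.2372, -0.0054]
eef_rot: [1.0, 0.026, 0.0, -0.0]
force: [0.5, -0.4, -0.8]
finger_gap: 0.449
grip_force: 60.7
```

Emit:
send_rows(
  motion=[
    {"tx": 0.001, "ty": 0, "tz": 0, "spin": 0, "claw": 0},
    {"tx": 0.001, "ty": 0, "tz": 0, "spin": 0, "claw": 0},
    {"tx": 0.001, "ty": 0, "tz": 0, "spin": 0, "claw": 0},
    {"tx": 0.001, "ty": 0, "tz": 0, "spin": 0, "claw": 0},
    {"tx": 0, "ty": 0, "tz": 0, "spin": 0, "claw": 0},
    {"tx": 0, "ty": 0, "tz": 0, "spin": 0, "claw": 0},
  ],
)

```text
t: 24.2
ee_pos: [0.6041, 0.2374, -0.0056]
eef_rot: [1.0, 0.026, -0.001, 0.0]
force: [-1.7, -0.3, 0.4]
finger_gap: 0.452
grip_force: 60.7
```

Emit:
send_rows(
  motion=[
    {"tx": 0.001, "ty": 0, "tz": 0, "spin": 0, "claw": 0},
    {"tx": 0.001, "ty": 0, "tz": 0, "spin": 0, "claw": 0},
    {"tx": 0.001, "ty": 0, "tz": 0, "spin": 0, "claw": 0},
    {"tx": 0.001, "ty": 0, "tz": 0, "spin": 0, "claw": 0},
    {"tx": 0, "ty": 0, "tz": 0, "spin": 0, "claw": 0},
    {"tx": 0, "ty": 0, "tz": 0, "spin": 0, "claw": 0},
  ],
)

```text
t: 24.7
ee_pos: [0.6074, 0.2376, -0.0057]
eef_rot: [1.0, 0.026, -0.001, 0.0]
force: [-4.8, -0.4, 2.1]
finger_gap: 0.452
grip_force: 60.8
```

```bash
python3 e.py l3
```

```text
chassis scene 0.91 [367.1 349.7] [0.627 0.256 0.04 ]
chassis top 0.98 [177.2 198.3] [0.605 0.201 0.141]
   TRI (array([0.61242769, 0.23715568, 0.01154215]), np.float64(0.005299821654198638))
chassis_nose scene 0.77 [340.6 356.6] [0.668 0.248 0.042]
chassis_nose top 0.69 [176.9 178.3] [0.661 0.233 0.031]
   TRI (array([0.66056911, 0.23610835, 0.02416078]), np.float64(0.003625614855580431))
stop_plate scene 0.73 [341.3 355.6] [0.667 0.247 0.043]
stop_plate top 0.57 [177.8 177.5] [0.662 0.228 0.042]
   TRI (array([0.66091386, 0.23485613, 0.0254558 ]), np.float64(0.007439961011216885))
```

View pics/l3.png

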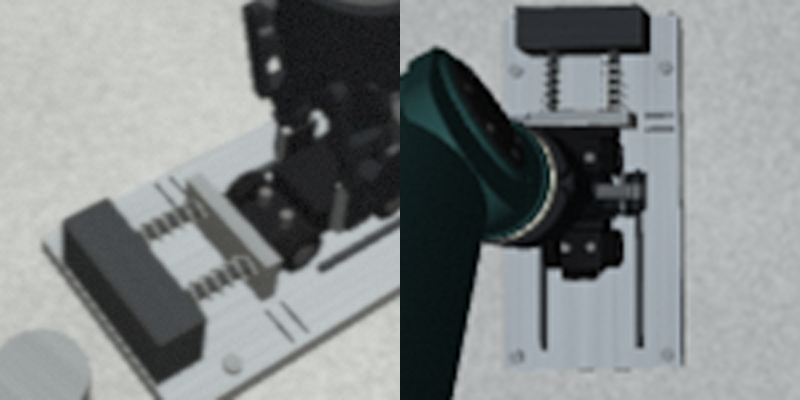

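The bumper is flush on the plate (top crop (590, 125)), the plate has begun to yield, and the force is about 4-5 N. I go on gently.

Emit:
send_rows(
  motion=[
    {"tx": 0.001, "ty": 0, "tz": 0, "spin": 0, "claw": 0},
    {"tx": 0.001, "ty": 0, "tz": 0, "spin": 0, "claw": 0},
    {"tx": 0.001, "ty": 0, "tz": 0, "spin": 0, "claw": 0},
    {"tx": 0.001, "ty": 0, "tz": 0, "spin": 0, "claw": 0},
    {"tx": 0, "ty": 0, "tz": 0, "spin": 0, "claw": 0},
    {"tx": 0, "ty": 0, "tz": 0, "spin": 0, "claw": 0},
    {"tx": 0, "ty": 0, "tz": 0, "spin": 0, "claw": 0},
  ],
)

```text
t: 25.68
ee_pos: [0.6093, 0.2376, -0.0056]
eef_rot: [1.0, 0.026, -0.003, 0.001]
force: [-8.2, -0.7, 4.6]
finger_gap: 0.455
grip_force: 61.2
```

Emit:
send_rows(
  motion=[
    {"tx": 0.001, "ty": 0, "tz": 0, "spin": 0, "claw": 0},
    {"tx": 0.001, "ty": 0, "tz": 0, "spin": 0, "claw": 0},
    {"tx": 0, "ty": 0, "tz": 0, "spin": 0, "claw": 0},
    {"tx": 0, "ty": 0, "tz": 0, "spin": 0, "claw": 0},
    {"tx": 0, "ty": 0, "tz": 0, "spin": 0, "claw": 0},
  ],
)

```text
t: 26.1
ee_pos: [0.6101, 0.2376, -0.0056]
eef_rot: [1.0, 0.027, -0.004, 0.001]
force: [-9.1, -0.7, 5.8]
finger_gap: 0.451
grip_force: 61.5
```

Emit:
send_rows(
  motion=[
    {"tx": 0.001, "ty": 0, "tz": 0, "spin": 0, "claw": 0},
    {"tx": 0.001, "ty": 0, "tz": 0, "spin": 0, "claw": 0},
    {"tx": 0.001, "ty": 0, "tz": 0, "spin": 0, "claw": 0},
    {"tx": 0, "ty": 0, "tz": 0, "spin": 0, "claw": 0},
    {"tx": 0, "ty": 0, "tz": 0, "spin": 0, "claw": 0},
    {"tx": 0, "ty": 0, "tz": 0, "spin": 0, "claw": 0},
    {"tx": 0, "ty": 0, "tz": 0, "spin": 0, "claw": 0},
  ],
)

```text
t: 26.68
ee_pos: [0.6114, 0.2376, -0.0056]
eef_rot: [1.0, 0.027, -0.006, 0.001]
force: [-12.5, -1.5, 9.4]
finger_gap: 0.457
grip_force: 61.8
```

```bash
python3 e.py l4; python3 go.py; python3 - <<'E'
from h import *
# plate top-strip shift along fixture x between scene pictures (unpressed vs now)
f=np.array([.9987,.0506]);
def face(P):
    X=P.reshape(-1,3);s=(X[:,:2]-[.747,.2425])@f;l=(X[:,:2]-[.747,.2425])@[-f[1],f[0]]
    m=(X[:,2]>.036)&(X[:,2]<.05)&(abs(l)<.032)&(s>-.093)&(s<-.06);return np.percentile(s[m],[2,25,50,75,98]).round(4),m.sum()
print(face(cloud("scene",np.load("scene0.npz")["d"])),face(np.load("l3.npz")["P"]),face(np.load("l4.npz")["P"]))
print(face(cloud("top",np.load("top0.npz")["d"])),face(np.load("l3.npz")["T"]),face(np.load("l4.npz")["T"]))
E
```

```text
chassis scene 0.61 [363.6 352.7] [0.632 0.254 0.035]
chassis top 0.59 [177.3 196.6] [0.609 0.201 0.141]
   TRI (array([0.61757281, 0.23744245, 0.00799015]), np.float64(0.003456239102638561))
chassis_nose scene 0.72 [337.5 360.5] [0.676 0.251 0.042]
chassis_nose top 0.79 [176.2 178.3] [0.661 0.235 0.03 ]
   TRI (array([0.66332911, 0.2376745 , 0.01856028]), np.float64(0.001737151776549504))
stop_plate scene 0.82 [337.5 357.3] [0.674 0.248 0.044]
stop_plate top 0.67 [176.  179.8] [0.657 0.234 0.034]
   TRI (array([0.66053043, 0.23605021, 0.02211531]), np.float64(0.004987140010991657))
t 27.08 pos [ 0.6114  0.2376 -0.0056] yaw 3.06 zax [-0.011 -0.003 -1.   ] F [-12.24  -0.93   9.64] gap 0.45 grip 61.8 q [-0.38  0.78 -0.09  1.87  0.13  0.52 -2.07]
(array([-0.0879, -0.0845, -0.0805, -0.0784, -0.0608]), np.int64(392)) (array([-0.083 , -0.0793, -0.0757, -0.0736, -0.0626]), np.int64(377)) (array([-0.0915, -0.0755, -0.0721, -0.0695, -0.0644]), np.int64(371))
(array([-0.0905, -0.0878, -0.0848, -0.082 , -0.0627]), np.int64(144)) (array([-0.0862, -0.0827, -0.0799, -0.0768, -0.0626]), np.int64(146)) (array([-0.0814, -0.0794, -0.0757, -0.0728, -0.0612]), np.int64(137))
```

```bash
python3 -c "
import cv2,numpy as np
a=cv2.imread('pics/l4.png');cv2.imwrite('pics/l4b.png',cv2.resize(a[100:350,100:320],None,fx=2.2,fy=2.2))"
```

```text
(no output)
```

The plate now stands 8.4-9.1 mm back, measured from the two views, which means about 9 N on it. The nose is within 1 mm of the lane's middle, the tilt is about 0.01 rad, and the grip is 62 N. Handing in.

```bash
python3 -c "
from workcell import order
print(order.sign_off())"
```

```text
the job is handed in; nothing more can be done
None
```

I handed the job in at about 27 s: the drawer was pulled to its stop, and the chassis is held in the lane with its bumper flush on the stop plate, pressing it back about 9 mm (about 9 N); no verdict was shown.

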